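Sort loose chair feet on a leg gauge held in a cam vise

TASK

Open the vise, stand the leg gauge upright between its jaws and swing the lever fully closed to clamp it. Then slide every loose chair foot down onto the gauge's pin in turn, never forcing it, and put each away before trying the next: those that go fully on in the rectangular tray, those that stop at the pin's end in the round tin. When all are sorted, swing the lever fully open again and stand the gauge upright back in its wooden case, leaving the mug, stapler and tape dispenser alone.

Things in the scene. Friction and masses are not known exactly. Their poses are not given: they have to be found in the camera images.
- vise: grey cam-lever vise bolted to the desk: bed 180 x 90 mm, its top 15 mm above the desk, jaw tops at 50 mm. Origin on the desk under the middle of the jaw gap; its x is the clamping axis (towards the moving jaw and the lever), y along the jaws. Fixed jaw face at x = -16 mm, moving jaw face at x = +24 mm when open (gap 40 mm); jaws 76 mm wide in y
- vise_seat (a point): middle of the open jaw gap on top of the bed (15 mm above the desk); axes as the vise
- vise_lever (a joint): vise lever, rad: 0 = open stop (lever along the vise's +x), 1.57 = closed stop (along its +y); grows anticlockwise from above. Its cam pushes the jaw 13 mm over the quarter turn, evenly; the spring-backed plate meets the gauge by about 1.2 rad and grips it with some 20 N at the closed stop. It stays where left; turning takes about 2 to 4 N at the grip
- lever_grip (a point): middle of the upright round black grip at the lever's end, 18 mm in diameter, from 62 mm to 103 mm above the desk (this point at 88 mm), 100 mm from the pivot
- lever_pivot (a point): point on the lever's vertical pivot axis at the height of lever_grip; 78 mm from the vise origin along its x
- jaw_plate: steel jaw plate of the moving jaw, 76 mm wide and 30 mm tall, spring-backed; moves along the vise's x
- gauge: steel gauge, 0.38 kg: square shank 30 x 30 mm, 45 mm tall, with a round pin 22 mm in diameter and 40 mm long on top (85 mm in all), the last 4 mm tapering to 16 mm. Origin: centre of the underside; z up along the pin, x and y square to the shank's faces. Starts upright in its case
- gauge_tip (a point): centre of the end of the gauge's pin; axes as the gauge
- case: light wooden gauge case fixed to the desk: open square tray 70 x 70 mm outside, 58 x 58 mm inside, walls 14 mm high, inner floor 6 mm above the desk. Origin: centre of the underside
- tray: grey plastic rectangular tray fixed to the desk, 110 mm (x) by 170 mm (y), walls 14 mm high and 4 mm thick, inner floor 4 mm up. Origin: centre of the underside
- tin: round shallow steel tin fixed to the desk, 152 mm across, walls 14 mm high and 3 mm thick, inner floor 3 mm up. Origin: centre of the underside
- mug: white mug, bystander, 80 mm across, 95 mm tall; origin under its centre
- stapler: black stapler, bystander, 150 mm long, 50 mm tall; origin under its centre
- tape_dispenser: black desk tape dispenser, bystander, 150 x 55 mm, 75 mm tall; origin under its centre
- foot_1: black plastic chair-leg foot, 34 mm across, 40 mm tall, about 30 g, standing open end down; all alike outside. Blind bore 30 mm deep, either 24 mm wide (slides onto the 22 mm pin until the pin meets its bottom) or 19 mm (stops on the pin's nose, under 4 mm on); unseen from above, and the name's number tells nothing. Origin: centre of the open lower rim; z up. May be absent
- foot_2: black plastic chair-leg foot, 34 mm across, 40 mm tall, about 30 g, standing open end down; all alike outside. Blind bore 30 mm deep, either 24 mm wide (slides onto the 22 mm pin until the pin meets its bottom) or 19 mm (stops on the pin's nose, under 4 mm on); unseen from above, and the name's number tells nothing. Origin: centre of the open lower rim; z up. May be absent
- foot_3: black plastic chair-leg foot, 34 mm across, 40 mm tall, about 30 g, standing open end down; all alike outside. Blind bore 30 mm deep, either 24 mm wide (slides onto the 22 mm pin until the pin meets its bottom) or 19 mm (stops on the pin's nose, under 4 mm on); unseen from above, and the name's number tells nothing. Origin: centre of the open lower rim; z up. May be absent
- foot_4: black plastic chair-leg foot, 34 mm across, 40 mm tall, about 30 g, standing open end down; all alike outside. Blind bore 30 mm deep, either 24 mm wide (slides onto the 22 mm pin until the pin meets its bottom) or 19 mm (stops on the pin's nose, under 4 mm on); unseen from above, and the name's number tells nothing. Origin: centre of the open lower rim; z up. May be absent
- foot_5: black plastic chair-leg foot, 34 mm across, 40 mm tall, about 30 g, standing open end down; all alike outside. Blind bore 30 mm deep, either 24 mm wide (slides onto the 22 mm pin until the pin meets its bottom) or 19 mm (stops on the pin's nose, under 4 mm on); unseen from above, and the name's number tells nothing. Origin: centre of the open lower rim; z up. May be absent
- foot_6: black plastic chair-leg foot, 34 mm across, 40 mm tall, about 30 g, standing open end down; all alike outside. Blind bore 30 mm deep, either 24 mm wide (slides onto the 22 mm pin until the pin meets its bottom) or 19 mm (stops on the pin's nose, under 4 mm on); unseen from above, and the name's number tells nothing. Origin: centre of the open lower rim; z up. May be absent
Not all that is in view belongs to the job. Of the things that look like the case, take the one that is farthest to the robot's right at the start. Leave any orange look-alike of the foot_5 alone.

How it is judged:
By the outcome, as a careful person would: the job done as asked, in the order asked, and still so for the second after the job is handed in, with the robot touching nothing.
Of foot_3, foot_1, foot_4, foot_6 only 1 to 3 are there at a start; the rules pass over those that are not, and their reading is None.
At some moment in a run one of foot_1, foot_2, foot_3, foot_4, foot_5, foot_6 may be knocked a few centimetres aside while the robot is not near it.
It also fails if it takes over 210 s, if anything falls off the work surface, if the arm or the gripper's body presses on something with over 40 N, if the wrist force passes 120 N, or if a joint passes its speed limit or range.

ROBOT

A 6-joint arm with a two-finger parallel gripper is mounted at the origin on the work surface. World frame = base frame: x ahead of the robot, y to its left, z up, the work surface at z = 0. Lengths are in m, angles in rad, forces in N, time in s.
With the tool pointing down it reaches from about 0.35 to 0.8 m from the base axis. Payload 7.3 kg.
Tool frame: the origin (TCP) lies on the centre line of the jaws, within the pads' length; the fingertips stand 11 mm ahead of it and the grasp point (between the pads) lies 8 mm behind it; z points along the fingers, y is the line along which they close (so a half turn about z gives the same grasp; the last joint's range is limited). The gripper opens to 85 mm and grips with 20 to 120 N. Pads are 22 mm wide; open, the fingers measure 114 mm over their backs; the gripper's body (76 mm by 85 mm) begins 54 mm behind the grasp point. The pads swing forward as they close: fully open they stand 13 mm farther back than shut.
Start: joints at [0.969, 0.342, 1.524, -0, 1.275, -0.146], TCP at [0.231, 0.471, 0.208] pointing down, gripper open.
Joint ranges: [-2.53, 2.53], [-0.77, 2.02], [0.04, 2.7], [-1, 4.14], [0.28, 2.66], [-3.11, 3.11]. Speed limits (rad/s): [2.57, 2.57, 3.14, 3.14, 3.14, 3.14].

INTERFACE

Orientations are given as a unit quaternion [w, x, y, z].
In Python, from plant import ctrl gives the robot as it stands.
- The arm moves only by the shell command python3 -m creep 'ROWS' [FORCE]. ROWS is JSON, a list of rows, each a list of 3 entries, a list of its own where there are three numbers: the shift along the tool's x, y, z as a fraction of full scale, then the turn, a rotation vector about the tool's x, y, z as a fraction of full scale, then the opening, from 0 (shut) to 1 (fully open). A call has exactly 10 rows; each row shifts and turns the commanded pose from where the row before left it, along the tool's axes as they then stand; what a row does not reach is not made up. Full scale, the value 1, is 80 cm for a shift and 8 degrees for a turn. A row lasts 1/8 s, in which the tool goes at most 62.5 mm and 10.7 degrees, less where a joint would pass 70% of its speed; a pose out of reach is approached as far as the arm can. A call with a number of a shift or a turn outside -1 to 1 is refused whole. A call with a gripper value outside its range is refused whole. The fingers move at their own pace and stop on an object; FORCE is the grip in N (left out, the last holds). Time passes only in rows, so rows that do not move let the fingers close, or fill a call up. It gives the time, the measured TCP pose, the force, the opening and the grip force at its end, in the units of the state.
- ctrl.get_obs(): the state, without advancing time (a new reading comes with each control period).
- ctrl.get_image(name): name is "scene" or "top"; returns a dict with "frame" (480x640x3 uint8, red, green, blue), "fx", "fy", "cx", "cy" (pixels), "rvec" (rotation vector, rad) and "tvec" (3), from world to camera coordinates, as OpenCV has them. Camera axes: x right, y down, z forward; pixel columns grow to the right and rows downward; lengths in m; the calibration is good to about 2 mm. A picture is of the moment at which its call begins. There is no depth.
- ctrl.hand_in(): hands the job in; it is judged then, once.
The state is a dict: "time_s": time; "qpos": joint angles; "qd": joint speeds; "effort": joint torques, N m; "ee_pos": TCP position; "ee_rot": TCP orientation; "ft_force": force on the tool from outside, world axes, zero at the start; "ft_torque": the same for the moment, N m; "grip_width": finger opening in m; "gripper_force": force on a finger pad.
Only numpy, scipy, OpenCV 4.12 (cv2) and the standard library are available. Lean on these libraries where they do the work, as an engineer would, in place of code of your own. Each camera call takes 0.05 s, during which the arm holds its last target. There are 200 camera calls.

## Working session

There is one attempt and no reset: what is moved stays moved. The work goes in short steps, Python scripts to look and compute and a shell command to move; the robot and the scene stay as the last step left them, time stands still between calls to the robot, and variables do not carry over. Pictures are saved under pics/ and viewed, at most 14 in all, crops included, and the job is handed in when it is done.

```bash
ls; mkdir -p pics
cat > h.py <<'E'
import numpy as np, cv2
from plant import ctrl
from scipy.spatial.transform import Rotation as R
def cam(n,save=None):
    d=ctrl.get_image(n)
    if save: cv2.imwrite('pics/'+save,d['frame'][:,:,::-1])
    return d
def ray(d,u,v,z):
    Rm=R.from_rotvec(np.ravel(d['rvec'])).as_matrix(); t=np.ravel(d['tvec'])
    c=-Rm.T@t; r=Rm.T@np.array([(u-d['cx'])/d['fx'],(v-d['cy'])/d['fy'],1])
    return c+r*(z-c[2])/r[2]
def proj(d,p):
    Rm=R.from_rotvec(np.ravel(d['rvec'])).as_matrix(); q=Rm@np.array(p)+np.ravel(d['tvec'])
    return d['cx']+d['fx']*q[0]/q[2],d['cy']+d['fy']*q[1]/q[2]
E
python3 - <<'E'
from h import *
for n in('top','scene'):
    d=cam(n,n+'0.png'); Rm=R.from_rotvec(np.ravel(d['rvec'])).as_matrix()
    print(n,d['fx'],d['cx'],d['cy'],-Rm.T@np.ravel(d['tvec']),Rm.round(3).tolist())
    np.savez('pics/'+n+'0.npz',**d)
o=ctrl.get_obs();print(o)
print(R.from_quat(np.roll(o['ee_rot'],-1)).as_matrix().round(3))
E
```

```text
pics
top 518.1036185561965 319.25460580754526 233.69221719106864 [ 0.47091609 -0.0560795   1.40308905] [[0.018, -1.0, -0.004], [-0.998, -0.018, -0.062], [0.062, 0.006, -0.998]]
scene 546.7054604064813 318.95344198360925 234.18970907441167 [0.96427471 0.49700357 0.91324467] [[-0.798, 0.603, 0.013], [0.458, 0.62, -0.637], [-0.392, -0.502, -0.771]]
{'time_s': 0.1, 'qpos': array([ 9.69001361e-01,  3.42641574e-01,  1.52491461e+00,  3.92047188e-05,
        1.27539578e+00, -1.45999361e-01]), 'qd': array([ 0.00212852, -0.00136813, -0.00093589, -0.00033838, -0.00170161,
        0.00085452]), 'effort': array([ 1.65241832e-03, -4.34446692e+01, -2.46492022e+01, -2.33745332e-04,
        4.59530682e-03,  1.57353107e-06]), 'ee_pos': array([0.23084202, 0.47109995, 0.20700383]), 'ee_rot': array([-2.65696591e-04,  2.25935701e-01,  9.74141980e-01, -6.25853254e-04]), 'ft_force': array([-0.66898546, -1.02842077, -0.40447421]), 'ft_torque': array([-0.00727973, -0.02238921,  0.03081023]), 'gripper_force': 0.0, 'grip_width': 0.08566070819168899}
[[-0.898  0.44  -0.001]
 [ 0.44   0.898 -0.001]
 [ 0.    -0.001 -1.   ]]
```

View pics/top0.png

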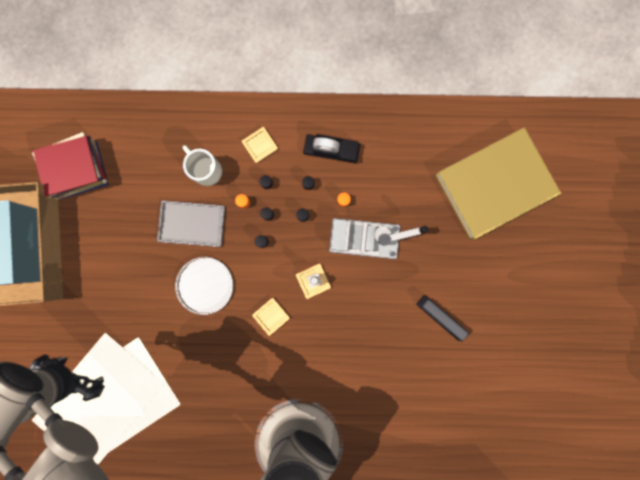

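View pics/scene0.png

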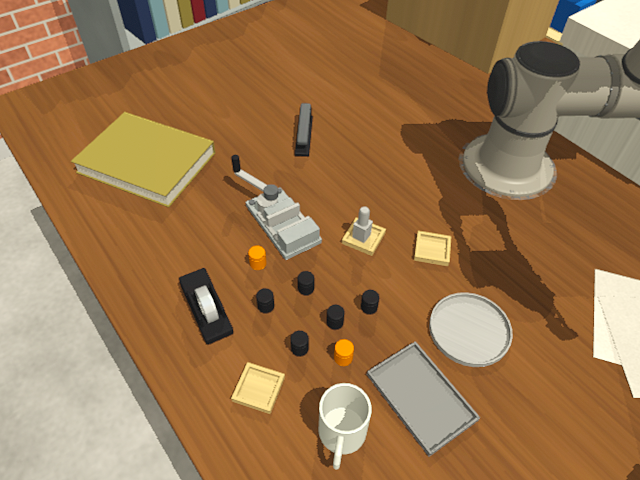

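The top view shows five black feet at (266,182), (308,183), (267,214), (303,215) and (262,241). The orange look-alikes are at (242,201) and (344,199). There are three case-like trays, at (259,145), (271,317) and (313,281). The one at (313,281) is farthest to the robot's right (largest column) and holds the gauge, so it is the case. I'll confirm it in a crop.

Run:
```python
from h import *
T=dict(np.load('pics/top0.npz'));S=dict(np.load('pics/scene0.npz'))
def blobs(d,m,lo,hi):
    n,l,s,c=cv2.connectedComponentsWithStats(m.astype(np.uint8))
    return [(c[i],s[i]) for i in range(1,n) if lo<s[i][4]<hi]
for d,nm in((T,'top'),(S,'scene')):
    f=d['frame'].astype(int); m=f.max(2)<60
    for c,s in blobs(d,m,60,900):
        print(nm,c.round(1),s, ray(d,*c,0.02).round(4))
    hsv=cv2.cvtColor(d['frame'],cv2.COLOR_RGB2HSV)
    m=(hsv[...,1]<45)&(hsv[...,2]>90)
    for c,s in blobs(d,m,150,6000):print(nm,'grey',c.round(1),s,ray(d,*c,0.01).round(3))
a=T['frame'][200:340,245:445,::-1];b=S['frame'][150:290,215:415,::-1]
im=np.vstack([cv2.resize(x,(800,560),interpolation=cv2.INTER_CUBIC) for x in(a,)]);cv2.imwrite('pics/c1.png',im)
cv2.imwrite('pics/c2.png',cv2.resize(b,(800,560),interpolation=cv2.INTER_CUBIC))
```

```text
top [335.5 149.8] [304 135  56  28 724] [ 0.7852 -0.088   0.02  ]
top [267.3 181.7] [262 176  11  12  92] [0.6949 0.094  0.02  ]
top [308.7 182.8] [304 177  10  12 101] [ 0.694  -0.0173  0.02  ]
top [268.7 213.7] [263 209  11  11  79] [0.6085 0.0881 0.02  ]
top [303.7 214.7] [299 210  10  11  84] [ 0.6076 -0.0057  0.02  ]
top [264.  240.7] [259 236  10  11  64] [0.5357 0.0989 0.02  ]
top [314.8 446.5] [293 430  44  36 726] [ 0.0011 -0.0469  0.02  ]
top [292.  471.9] [266 461  53  19 716] [-0.0646  0.0113  0.02  ]
top [ 16.  470.6] [ 11 467  12   9  65] [-0.0756  0.731   0.02  ]
top grey [325.7 144.1] [313 137  26  15 318] [ 0.803 -0.061  0.01 ]
top grey [201.1 166.1] [ 183  146   39   39 1059] [0.736 0.276 0.01 ]
top grey [  4.9 245.3] [  0 201  14  84 886] [0.511 0.799 0.01 ]
top grey [191.1 223.3] [ 158  201   67   45 2554] [0.58  0.298 0.01 ]
top grey [367.3 237.8] [ 330  219   91   40 2412] [ 0.549 -0.178  0.01 ]
top grey [204.3 285.3] [ 176  258   57   56 2541] [0.414 0.257 0.01 ]
top grey [445.4 320.1] [424 301  44  39 443] [ 0.333 -0.388  0.01 ]
top grey [ 10.5 406.4] [  0 381
[... 1078 characters left out ...]
 140.2] [ 554  115   86   70 3409] [-0.264  0.094  0.01 ]
scene grey [162.8 178.9] [ 76 146 136  58 638] [ 0.697 -0.44   0.01 ]
scene grey [523.5 180.9] [ 479  157   77   42 1180] [0.021 0.065 0.01 ]
scene grey [282.1 219.2] [ 235  169   87   91 3101] [ 0.544 -0.173  0.01 ]
scene grey [362.4 225.1] [353 207  20  35 452] [ 0.414 -0.055  0.01 ]
scene grey [618. 324.] [ 593  270   47  128 4400] [0.181 0.424 0.01 ]
scene grey [206.5 303.6] [195 285  24  38 514] [ 0.785 -0.081  0.01 ]
scene grey [470.3 329.4] [ 430  293   82   74 4691] [0.416 0.263 0.01 ]
scene grey [422.6 397.2] [ 368  342  111  114 5993] [0.581 0.306 0.01 ]
scene grey [343.5 418.9] [ 319  383   52   86 3112] [0.714 0.254 0.01 ]
```

View pics/c1.png

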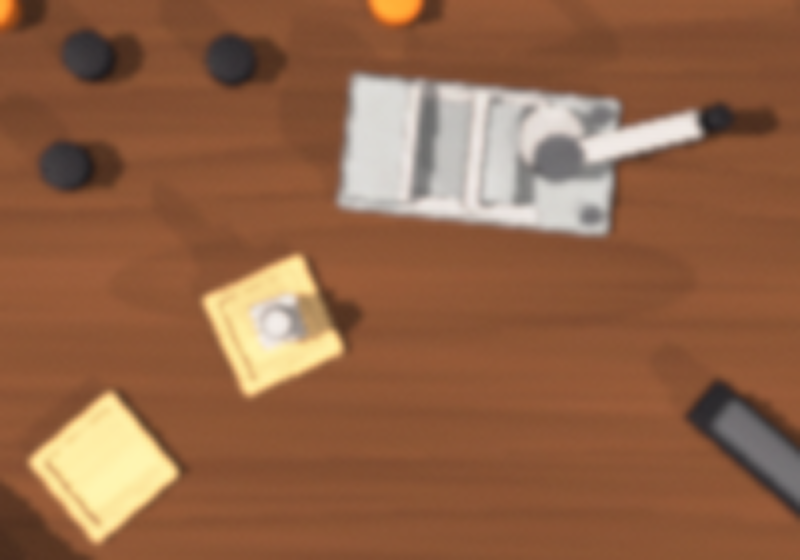

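View pics/c2.png

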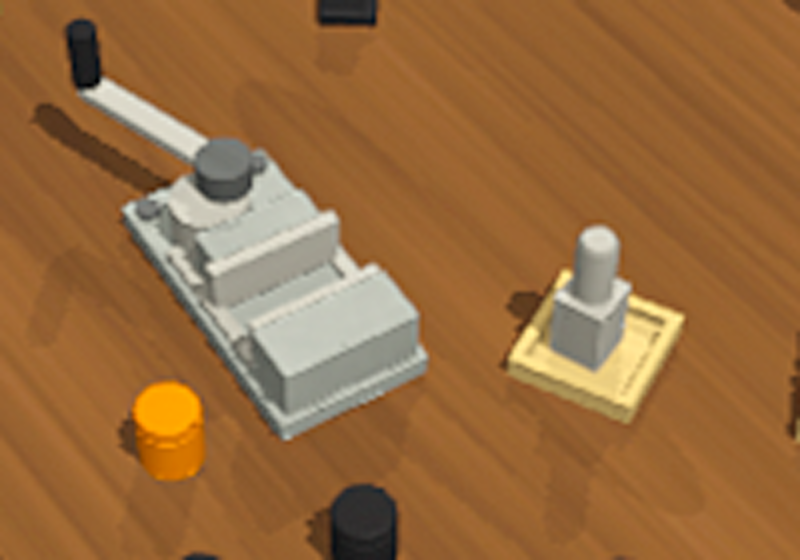

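The crop confirms it: the case with the gauge is centred near crop (273,325). The vise is at crop (340–620,75–235), the lever pivot is at (558,157), and the lever grip is at (717,117) with the lever not quite fully open. I'll compute the poses.

Run:
```python
from h import *
T=dict(np.load('pics/top0.npz'));S=dict(np.load('pics/scene0.npz'))
t=lambda u,v,z:ray(T,245-.375+u/4,200-.375+v/4,z)[:2].round(4)
s=lambda u,v,z:ray(S,215-.375+u/4,150-.375+v/4,z)[:2].round(4)
print('bed T TR,BR',t(620,100,.015),t(608,235,.015),'BL',t(340,207,.03))
print('bed S front,right,left (z15)',s(283,428,.015),s(426,348,.015),s(124,209,.015),'z0',s(285,438,0),s(427,361,0))
print('fixedjaw top S',s(286,378,.05),s(418,315,.05),s(375,265,.05),s(250,328,.05))
print('fixedjaw face T',t(417,80,.05),t(404,200,.05))
print('movejaw face T',t(478,90,.05),t(466,208,.05))
print('movejaw front face S',s(212,275,.05),s(338,218,.05))
print('tip',t(278,322,.091),s(599,233,.091))
print('case S',s(509,366,.014),s(629,412,.014),s(684,317,.014),s(568,270,.014))
print('case T',t(203,299,.014),t(302,254,.014),t(345,352,.014),t(249,396,.014))
print('shank S top',s(554,289,.051),s(591,310,.051),s(630,283,.051)); print('bottom S',s(552,345,.006),s(591,368,.006),s(624,340,.006))
print('shank T',t(253,305,.051),t(293,293,.051),t(305,333,.051),t(265,345,.051))
print('grip',t(717,117,.09),ray(S,235.5,163.1,.0825),s(83,27,.103))
for z in(.06,.07,.075,.08): print('knob',z,t(558,155,z),s(224,152,z))
o=ctrl.get_obs()
f=T['frame'];hsv=cv2.cvtColor(f,cv2.COLOR_RGB2HSV)
for (x0,y0,x1,y1) in((285,255,345,305),):
    m=np.zeros(f.shape[:2],np.uint8);m[y0:y1,x0:x1]=((hsv[y0:y1,x0:x1,0]>18)&(hsv[y0:y1,x0:x1,2]>150)&(hsv[y0:y1,x0:x1,1]>50))
    c=max(cv2.findContours(m,0,2)[0],key=cv2.contourArea);b=cv2.boxPoints(cv2.minAreaRect(c));print('case rect',[ray(T,*q,.014)[:2].round(4).tolist() for q in b])
```

```text
bed T TR,BR [ 0.5858 -0.2636] [ 0.4951 -0.2564] BL [ 0.5102 -0.0767]
bed S front,right,left (z15) [ 0.5994 -0.081 ] [ 0.508  -0.0797] [ 0.5831 -0.2598] z0 [ 0.5962 -0.0847] [ 0.5054 -0.0818]
fixedjaw top S [ 0.5944 -0.0835] [ 0.5158 -0.0772] [ 0.5133 -0.1181] [ 0.5905 -0.1214]
fixedjaw face T [ 0.5937 -0.1254] [ 0.5149 -0.1181]
movejaw face T [ 0.5878 -0.1654] [ 0.5104 -0.1586]
movejaw front face S [ 0.5861 -0.1631] [ 0.5093 -0.1569]
tip [ 0.4352 -0.0379] [ 0.4301 -0.0388]
case S [ 0.4797 -0.0445] [0.4486 0.0166] [ 0.3826 -0.0149] [ 0.4115 -0.0781]
case T [0.4475 0.0136] [ 0.4787 -0.052 ] [ 0.414  -0.0819] [ 0.3836 -0.0184]
shank S top [ 0.4485 -0.0485] [ 0.4422 -0.026 ] [ 0.4139 -0.0281]
bottom S [ 0.4477 -0.0469] [ 0.441  -0.0222] [ 0.4143 -0.0265]
shank T [ 0.4448 -0.0209] [ 0.4531 -0.0468] [ 0.4273 -0.055 ] [ 0.4191 -0.0292]
grip [ 0.5699 -0.314 ] [ 0.56752972 -0.31487236  0.0825    ] [ 0.5664 -0.3131]
knob 0.06 [ 0.5456 -0.217 ] [ 0.536  -0.2256]
knob 0.07 [ 0.545  -0.2158] [ 0.541  -0.2171]
knob 0.075 [ 0.5447 -0.2152] [ 0.5435 -0.2129]
knob 0.08 [ 0.5445 -0.2146] [ 0.546  -0.2087]
case rect [[0.4478, 0.0129], [0.4774, -0.05], [0.4148, -0.0796], [0.3853, -0.0168]]
```

```bash
cat > to.py <<'E'
# usage: python3 to.py x y z yawdeg : turn about tool z first, then shifts (units of the rows), from measured pose
import sys
from h import *
x,y,z,yaw=map(float,sys.argv[1:5]); o=ctrl.get_obs()
M=R.from_quat(np.roll(o['ee_rot'],-1)).as_matrix()
cur=np.degrees(np.arctan2(M[1,1],M[0,1])); d=(cur-yaw+90)%180-90
N=M@R.from_rotvec([0,0,np.radians(d)]).as_matrix()
s=N.T@(np.array([x,y,z])-o['ee_pos'])
print('t',round(o['time_s'],2),'pos',o['ee_pos'].round(4),'yaw',cur.round(2),'tilt',(M[:2,2]).round(4),'turn units',(d/8).round(3),'shift units',(s/.8).round(4),'dist',np.linalg.norm(s).round(3),'xy-yaw',N[:2,:2].round(3).tolist())
E
python3 to.py 0.5685 -0.3145 0.2 13.3
```

```text
t 0.1 pos [0.2308 0.4711 0.207 ] yaw 63.88 tilt [-0.0008 -0.0011] turn units 6.323 shift units [-1.0528  0.1849  0.0095] dist 0.855 xy-yaw [[-0.23, 0.973], [0.973, 0.23]]
```

```bash
python3 -m creep '[[[0,0,0],[0,0,0.7],1],[[0,0,0],[0,0,0.7],1],[[0,0,0],[0,0,0.7],1],[[0,0,0],[0,0,0.7],1],[[0,0,0],[0,0,0.7],1],[[0,0,0],[0,0,0.7],1],[[0,0,0],[0,0,0.7],1],[[0,0,0],[0,0,0.7],1],[[0,0,0],[0,0,0.72],1],[[0,0,0],[0,0,0],1]]' 40
python3 -m creep '[[[-0.052,0.0092,0],[0,0,0],1],[[-0.053,0.0092,0],[0,0,0],1],[[-0.053,0.0092,0],[0,0,0],1],[[-0.053,0.0092,0],[0,0,0],1],[[-0.053,0.0092,0],[0,0,0],1],[[-0.053,0.0092,0],[0,0,0],1],[[-0.053,0.0092,0],[0,0,0],1],[[-0.053,0.0092,0],[0,0,0],1],[[-0.053,0.0092,0],[0,0,0],1],[[-0.053,0.0092,0],[0,0,0],1]]'
python3 -m creep '[[[-0.052,0.0092,0],[0,0,0],1],[[-0.053,0.0092,0],[0,0,0],1],[[-0.053,0.0092,0],[0,0,0],1],[[-0.053,0.0092,0],[0,0,0],1],[[-0.053,0.0092,0],[0,0,0],1],[[-0.053,0.0092,0],[0,0,0],1],[[-0.053,0.0092,0],[0,0,0],1],[[-0.053,0.0092,0],[0,0,0],1],[[-0.05,0.0092,0],[0,0,0],1],[[0,0,0],[0,0,0],1]]'
python3 to.py 0.5685 -0.3145 0.080 13.3
```

```text
time_s: 1.35
ee_pos: [0.2309, 0.4712, 0.2073]
ee_rot: [0.0, 0.62, 0.785, -0.0]
ft_force: [0.9, -0.2, 0.5]
grip_width: 0.0855
gripper_force: 0.0
time_s: 2.6
ee_pos: [0.4006, 0.0752, 0.2076]
ee_rot: [0.0, 0.619, 0.785, 0.0]
ft_force: [0.4, 0.7, 0.2]
grip_width: 0.0851
gripper_force: 0.0
time_s: 3.85
ee_pos: [0.5521, -0.2787, 0.2063]
ee_rot: [-0.0, 0.621, 0.784, -0.0]
ft_force: [-0.4, 0.8, -0.5]
grip_width: 0.0854
gripper_force: 0.0
t 3.85 pos [ 0.5521 -0.2787  0.2063] yaw 13.29 tilt [-0.0008  0.0002] turn units -0.001 shift units [-0.0483  0.0098  0.1579] dist 0.132 xy-yaw [[-0.23, 0.973], [0.973, 0.23]]
```

```bash
python3 -m creep '[[[-0.0483,0.0098,0],[0,0,0],1],[[0,0,0.05],[0,0,0],1],[[0,0,0.05],[0,0,0],1],[[0,0,0.04],[0,0,0],1],[[0,0,0.018],[0,0,0],1],[[0,0,0],[0,0,0],0.15],[[0,0,0],[0,0,0],0.15],[[0,0,0],[0,0,0],0.15],[[0,0,0],[0,0,0],0.15],[[0,0,0],[0,0,0],0.15]]' 20
python3 - <<'E'
from h import *
a=cam('top')['frame'][180:320,320:460,::-1];b=cam('scene')['frame'][110:250,205:345,::-1]
cv2.imwrite('pics/l1.png',cv2.resize(np.hstack([a,b]),(800,400),interpolation=cv2.INTER_CUBIC))
E
python3 to.py 0.5685 -0.3145 0.080 13.3
```

```text
time_s: 5.1
ee_pos: [0.5685, -0.3122, 0.0815]
ee_rot: [0.0, 0.62, 0.784, 0.0]
ft_force: [-0.6, 0.5, -1.0]
grip_width: 0.0127
gripper_force: 0.0
t 5.2 pos [ 0.5685 -0.3122  0.0813] yaw 13.33 tilt [0.0002 0.    ] turn units 0.004 shift units [-0.0029 -0.0006  0.0016] dist 0.003 xy-yaw [[-0.23, 0.973], [0.973, 0.23]]
```

View pics/l1.png

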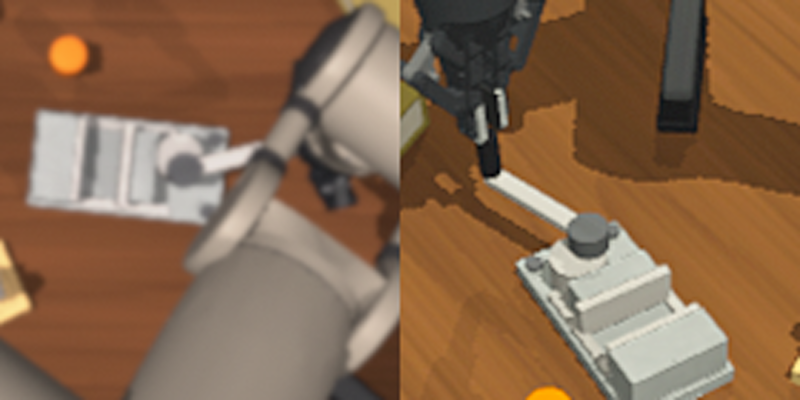

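The fingers closed to 12.7 mm with no force, so the grip (about (488,155) in the right crop) is not between the pads. It shows in front of the fingertips. I'll check where the tips and the grip are.

Run:
```python
from h import *
d=cam('scene');o=ctrl.get_obs();p=o['ee_pos']
for dz in(-.011,0,.03):print('proj tool',dz,np.round(proj(d,p+[0,0,dz]),1))
print('grip top/bot at est',np.round(proj(d,[.5685,-.3145,.103]),1),np.round(proj(d,[.5685,-.3145,.062]),1))
a=d['frame'][90:190,185:285,::-1]
cv2.imwrite('pics/l2.png',cv2.resize(a,(600,600),interpolation=cv2.INTER_CUBIC))
```

```text
proj tool -0.011 [236.4 168. ]
proj tool 0 [235.9 164.4]
proj tool 0.03 [234.4 154.2]
grip top/bot at est [234.2 156.4] [236.2 170.1]
```

View pics/l2.png

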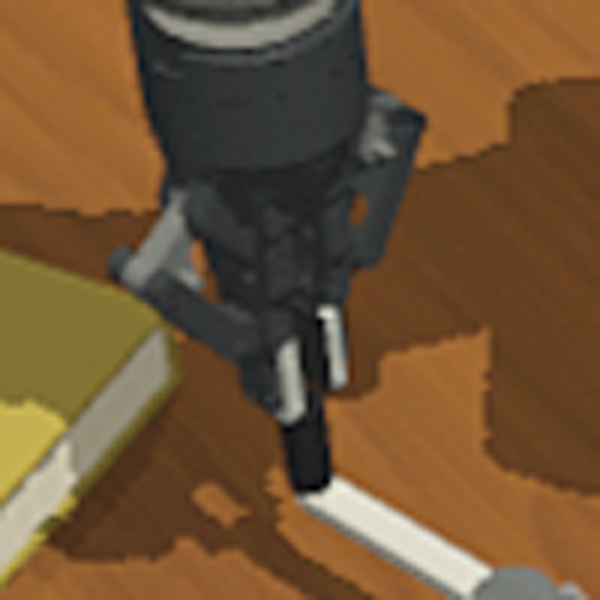

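```bash
python3 -m creep '[[[0,0,0],[0,0,0],0.5],[[0,0,0],[0,0,0],0.5],[[0,0,0],[0,0,0],0.5],[[0,0,-0.04],[0,0,0],0.5],[[0,0,-0.04],[0,0,0],0.5],[[0,0,-0.04],[0,0,0],0.5],[[0,0,0],[0,0,0],0.15],[[0,0,0],[0,0,0],0.15],[[0,0,0],[0,0,0],0.15],[[0,0,0],[0,0,0],0.15]]'
python3 - <<'E'
from h import *
d=cam('scene');o=ctrl.get_obs();p=o['ee_pos'];print(p)
for dz in(-.011,0,.03):print('proj tool',dz,np.round(proj(d,p+[0,0,dz]),1))
T=dict(np.load('pics/top0.npz'));print('start top',proj(T,[.231,.471,.197]))
a=d['frame'][70:190,175:295,::-1];b=T['frame'][340:460,30:150,::-1]
cv2.imwrite('pics/l3.png',cv2.resize(np.hstack([a,b]),(800,400),interpolation=cv2.INTER_CUBIC))
E
```

```text
time_s: 6.5
ee_pos: [0.5681, -0.3119, 0.1761]
ee_rot: [-0.001, 0.62, 0.784, -0.0]
ft_force: [-0.4, 0.6, 0.2]
grip_width: 0.0128
gripper_force: 0.0
[ 0.56819554 -0.31199192  0.17632152]
proj tool -0.011 [231.8 134.7]
proj tool 0 [231.2 130.5]
proj tool 0.03 [229.6 118.9]
start top (np.float64(90.60619497511735), np.float64(366.391826375847))
```

View pics/l3.png

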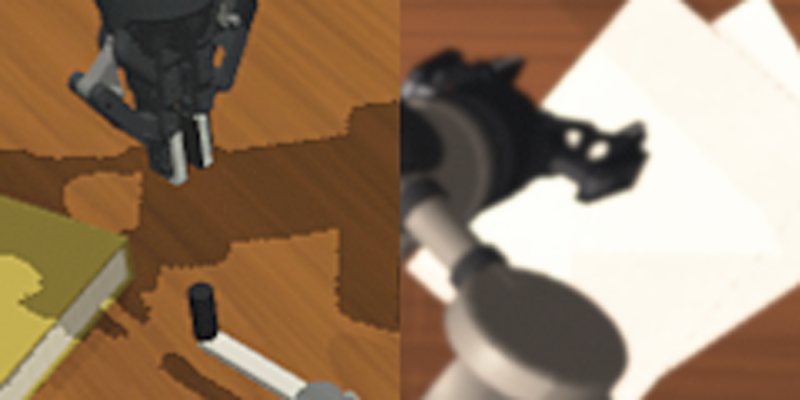

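The projected tips land about 12 px (roughly 30 mm) below where the picture shows them, at (233,122). The pads therefore stand higher than I assumed. Going lower with the fingers straddling the lever is safe, so I'll descend and feel for the grip.

```bash
python3 -m creep '[[[0,0,0],[0,0,0],0.7],[[0,0,0],[0,0,0],0.7],[[-0.003,0,0.04],[0,0,0],0.7],[[0,0,0.04],[0,0,0],0.7],[[0,0,0.04],[0,0,0],0.7],[[0,0,0.02],[0,0,0],0.7],[[0,0,0.018],[0,0,0],0.7],[[0,0,0],[0,0,0],0.1],[[0,0,0],[0,0,0],0.1],[[0,0,0],[0,0,0],0.1]]' 20
python3 -m creep '[[[0,0,0],[0,0,0],0.1],[[0,0,0],[0,0,0],0.1],[[0,0,0],[0,0,0],0.1],[[0,0,0],[0,0,0],0.1],[[0,0,0],[0,0,0],0.1],[[0,0,0],[0,0,0],0.1],[[0,0,0],[0,0,0],0.1],[[0,0,0],[0,0,0],0.1],[[0,0,0],[0,0,0],0.1],[[0,0,0],[0,0,0],0.1]]' 20
python3 - <<'E'
from h import *
a=cam('scene')['frame'][90:190,185:285,::-1]
cv2.imwrite('pics/l4.png',cv2.resize(a,(500,500),interpolation=cv2.INTER_CUBIC))
E
python3 to.py .5685 -.3145 .05 13.3
```

```text
time_s: 7.8
ee_pos: [0.5697, -0.315, 0.0521]
ee_rot: [0.001, 0.62, 0.784, 0.0]
ft_force: [0.1, -0.2, 2.7]
grip_width: 0.0173
gripper_force: 21.8
time_s: 9.05
ee_pos: [0.5697, -0.315, 0.052]
ee_rot: [0.001, 0.62, 0.784, 0.0]
ft_force: [-0.2, -0.7, 7.0]
grip_width: 0.0171
gripper_force: 22.1
t 9.1 pos [ 0.5697 -0.315   0.052 ] yaw 13.32 tilt [ 0.002  -0.0013] turn units 0.003 shift units [ 0.0009 -0.0013  0.0025] dist 0.002 xy-yaw [[-0.23, 0.973], [0.973, 0.23]]
```

View pics/l4.png

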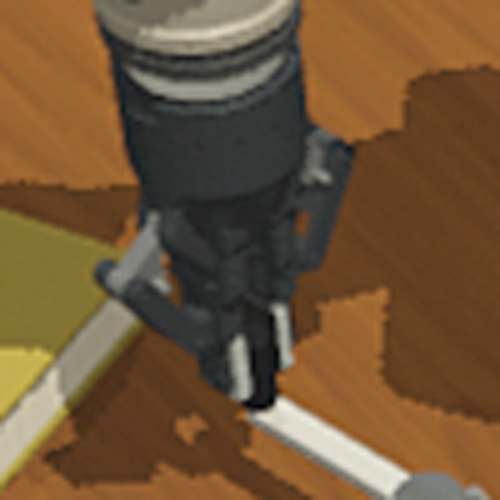

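```bash
python3 -m creep '[[[0,-0.0044,-0.0025],[0,0,0.25],0.1],[[0,-0.0044,0],[0,0,0.25],0.1],[[0,-0.0044,0],[0,0,0.25],0.1],[[0,-0.0044,0],[0,0,0.25],0.1],[[0,-0.0044,0],[0,0,0.25],0.1],[[0,-0.0044,0],[0,0,0.25],0.1],[[0,-0.0044,0],[0,0,0.25],0.1],[[0,-0.0044,0],[0,0,0.25],0.1],[[0,-0.0044,0],[0,0,0.2],0.1],[[0,0,0],[0,0,0.1],0.1]]' 20
python3 to.py 0.536 -0.314 .05 -5
```

```text
time_s: 10.35
ee_pos: [0.5367, -0.3181, 0.0522]
ee_rot: [-0.0, 0.738, 0.674, -0.001]
ft_force: [0.5, -4.6, -6.0]
grip_width: 0.0173
gripper_force: 21.2
t 10.35 pos [ 0.5367 -0.3181  0.0522] yaw -5.19 tilt [-0.0012 -0.0003] turn units -0.024 shift units [ 0.005  -0.0013  0.0027] dist 0.005 xy-yaw [[0.087, 0.996], [0.996, -0.087]]
```

```bash
python3 -m creep '[[[0,-0.002,0],[0,0,0],0.1],[[0,-0.002,0],[0,0,0],0.1],[[0,-0.002,0],[0,0,0],0.1],[[0,0,0],[0,0,0],0.1],[[0,0,0],[0,0,0],0.1],[[0,0,0],[0,0,0],0.1],[[0,0,0],[0,0,0],0.1],[[0,0,0],[0,0,0],0.1],[[0,0,0],[0,0,0],0.1],[[0,0,0],[0,0,0],0.1]]' 20
python3 to.py 0.536 -0.314 .05 -5
```

```text
time_s: 11.6
ee_pos: [0.5339, -0.3177, 0.0522]
ee_rot: [0.001, 0.738, 0.675, 0.001]
ft_force: [7.9, -5.0, -10.2]
grip_width: 0.0175
gripper_force: 21.0
t 11.6 pos [ 0.5339 -0.3177  0.0522] yaw -5.16 tilt [ 0.0025 -0.0012] turn units -0.02 shift units [0.0049 0.0022 0.0028] dist 0.005 xy-yaw [[0.087, 0.996], [0.996, -0.087]]
```

```bash
python3 -m creep '[[[0,0.001,0],[0,0,0],0.6],[[0,0,0],[0,0,0],0.6],[[0,0,0],[0,0,0],0.6],[[0,0,-0.05],[0,0,0],1],[[0,0,-0.05],[0,0,0],1],[[0,0,-0.05],[0,0,0],1],[[0,0,0],[0,0,-0.65],1],[[0,0,0],[0,0,-0.65],1],[[0,0,0],[0,0,-0.65],1],[[0,0,0],[0,0,-0.62],1]]' 30
python3 - <<'E'
from h import *
d=cam('scene');T=cam('top')
a=d['frame'][150:290,215:415,::-1];b=T['frame'][200:340,245:445,::-1]
im=np.vstack([cv2.resize(x,(560,392),interpolation=cv2.INTER_CUBIC) for x in(a,b)])[:600]
np.savez('pics/s1.npz',**d);np.savez('pics/t1.npz',**T)
# gauge mask centroids
for D,(x0,y0,x1,y1),n in((d,(335,195,385,255),'S'),(T,(300,262,335,300),'T')):
    h=cv2.cvtColor(D['frame'],cv2.COLOR_RGB2HSV)[y0:y1,x0:x1]
    m=((h[...,1]<45)&(h[...,2]>60)).astype(np.uint8)
    k,l,s,c=cv2.connectedComponentsWithStats(m); i=1+s[1:,4].argmax(); print(n,s[i],c[i]+[x0,y0])
    c=max(cv2.findContours((l==i).astype(np.uint8),0,2)[0],key=cv2.contourArea);print(cv2.minAreaRect(c))
    cv2.imwrite('pics/m%s.png'%n,cv2.resize(np.hstack([D['frame'][y0:y1,x0:x1,::-1],np.dstack([m*255]*3)]),None,fx=8,fy=8,interpolation=cv2.INTER_NEAREST))
E
python3 to.py 0.4325 -0.0383 .17 15.6
```

```text
time_s: 12.85
ee_pos: [0.5334, -0.3168, 0.1729]
ee_rot: [-0.0, 0.604, 0.797, 0.0]
ft_force: [-0.1, 0.2, 0.3]
grip_width: 0.0852
gripper_force: 0.0
S [ 18  12  20  35 453] [362.39735099 225.14348786]
((27.729412078857422, 28.717647552490234), (17.35443687438965, 34.05808639526367), 12.52880859375)
T [  8  12  13  13 109] [313.98165138 279.82568807]
((14.100000381469727, 17.799999237060547), (10.435516357421875, 10.435516357421875), 71.56504821777344)
t 12.95 pos [ 0.5334 -0.3169  0.1729] yaw 15.51 tilt [-0.0002  0.0003] turn units -0.011 shift units [ 0.3693 -0.0278  0.0037] dist 0.296 xy-yaw [[-0.269, 0.963], [0.963, 0.269]]
```

View pics/mT.png

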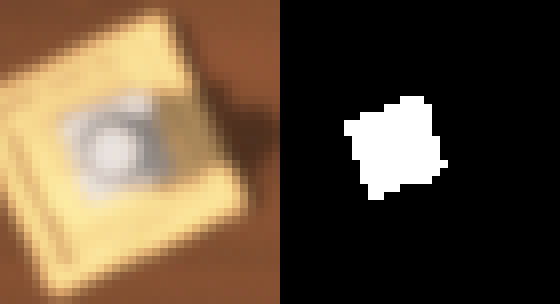

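View pics/mS.png

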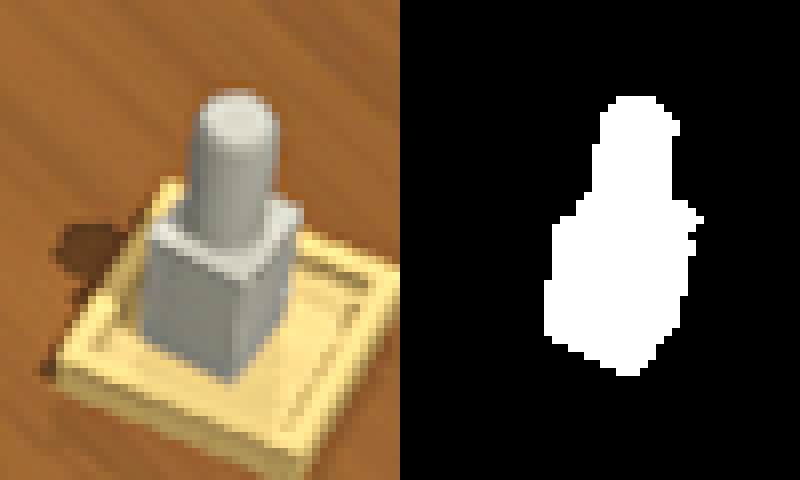

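Run:
```python
from h import *
T=dict(np.load('pics/t1.npz'));S=dict(np.load('pics/s1.npz'))
print(ray(T,313,280.25,.091),ray(S,364.3,209,.091),'cent T z.06',ray(T,313.98,279.83,.06),'S z.045',ray(S,362.4,225.1,.045))
c=lambda u,v:(335-.5+u/8,195-.5+v/8)
print('S bottom',[ray(S,*c(*q),.006)[:2].round(4) for q in((143,335),(230,381),(290,320))],'mid top',[ray(S,*c(*q),.051)[:2].round(4) for q in((150,226),(238,276),(302,213))])
```

```text
[ 0.43481738 -0.03506752  0.091     ] [ 0.43224419 -0.03650889  0.091     ] cent T z.06 [ 0.43509152 -0.03708187  0.06      ] S z.045 [ 0.43497524 -0.03391616  0.045     ]
S bottom [array([ 0.449 , -0.0461]), array([ 0.4404, -0.0201]), array([ 0.4138, -0.0266])] mid top [array([ 0.4499, -0.0465]), array([ 0.4424, -0.0198]), array([ 0.415 , -0.0264])]
```

```bash
python3 to.py 0.51 0.035 .10 15.5; python3 -m creep '[[[0.044,-0.005,0],[0,0,0],0.38],[[0.044,-0.005,0],[0,0,0],0.38],[[0.044,-0.005,0],[0,0,0],0.38],[[0.044,-0.005,0],[0,0,0],0.38],[[0.044,-0.005,0],[0,0,0],0.38],[[0.044,-0.005,0],[0,0,0],0.38],[[0.044,-0.005,0],[0,0,0],0.38],[[0.044,-0.005,0],[0,0,0],0.38],[[0.044,-0.005,0],[0,0,0],0.38],[[0,0,0],[0,0,0],0.38]]'
python3 to.py 0.51 0.035 .05 15.5
```

```text
t 12.95 pos [ 0.5334 -0.3169  0.1729] yaw 15.51 tilt [-0.0002  0.0003] turn units 0.002 shift units [0.4316 0.0894 0.0912] dist 0.36 xy-yaw [[-0.267, 0.964], [0.964, 0.267]]
time_s: 14.2
ee_pos: [0.4133, -0.0198, 0.1731]
ee_rot: [-0.0, 0.605, 0.796, 0.0]
ft_force: [-0.1, 0.2, -0.3]
grip_width: 0.0325
gripper_force: 0.0
t 14.2 pos [ 0.4133 -0.0198  0.1731] yaw 15.53 tilt [-0.0001  0.0003] turn units 0.004 shift units [0.0336 0.1348 0.1539] dist 0.166 xy-yaw [[-0.267, 0.964], [0.964, 0.267]]
```

```bash
python3 -m creep '[[[0.011,0.045,0],[0,0,0],0.38],[[0.011,0.045,0],[0,0,0],0.38],[[0.0116,0.0448,0],[0,0,0],0.38],[[0,0,0.05],[0,0,0],0.38],[[0,0,0.05],[0,0,0],0.38],[[0,0,0.05],[0,0,0],0.38],[[0,0,0.0],[0,0,0],0.38],[[0,0,0.01],[0,0,0],0.38],[[0,0,0.01],[0,0,0],0.38],[[0,0,0],[0,0,0],0.38]]'
python3 -m creep '[[[0,0,0.0025],[0,0,0],0.38],[[0,0,0.0025],[0,0,0],0.38],[[0,0,0.0025],[0,0,0],0.38],[[0,0,0.0025],[0,0,0],0.38],[[0,0,0],[0,0,0],0.38],[[0,0,0],[0,0,0],0.38],[[0,0,0],[0,0,0],0.38],[[0,0,0],[0,0,0],0.38],[[0,0,0],[0,0,0],0.38],[[0,0,0],[0,0,0],0.38]]'
python3 -m creep '[[[0,0,0.0025],[0,0,0],0.38],[[0,0,0.0025],[0,0,0],0.38],[[0,0,0.0025],[0,0,0],0.38],[[0,0,0.0025],[0,0,0],0.38],[[0,0,0],[0,0,0],0.38],[[0,0,0],[0,0,0],0.38],[[0,0,0],[0,0,0],0.38],[[0,0,0],[0,0,0],0.38],[[0,0,0],[0,0,0],0.38],[[0,0,0],[0,0,0],0.38]]'
```

```text
time_s: 15.45
ee_pos: [0.5112, 0.0333, 0.0371]
ee_rot: [0.0, 0.605, 0.796, 0.0]
ft_force: [-1.2, -0.1, 0.0]
grip_width: 0.0327
gripper_force: 0.0
time_s: 16.7
ee_pos: [0.5111, 0.0333, 0.0288]
ee_rot: [-0.0, 0.605, 0.796, 0.0]
ft_force: [-1.8, -0.3, 0.3]
grip_width: 0.0323
gripper_force: 0.0
time_s: 17.95
ee_pos: [0.5111, 0.0333, 0.0208]
ee_rot: [0.0, 0.605, 0.796, 0.0]
ft_force: [0.3, -0.0, -0.5]
grip_width: 0.032
gripper_force: 0.0
```

```bash
for i in 1 2; do :; done
python3 -m creep '[[[0,0,0.0025],[0,0,0],0.38],[[0,0,0.0025],[0,0,0],0.38],[[0,0,0.0025],[0,0,0],0.38],[[0,0,0],[0,0,0],0.38],[[0,0,0],[0,0,0],0.38],[[0,0,0],[0,0,0],0.38],[[0,0,0],[0,0,0],0.38],[[0,0,0],[0,0,0],0.38],[[0,0,0],[0,0,0],0.38],[[0,0,0],[0,0,0],0.38]]'
python3 -m creep '[[[0,0,0.0025],[0,0,0],0.38],[[0,0,0],[0,0,0],0.38],[[0,0,0],[0,0,0],0.38],[[0,0,0],[0,0,0],0.38],[[0,0,0],[0,0,0],0.38],[[0,0,0],[0,0,0],0.38],[[0,0,0],[0,0,0],0.38],[[0,0,0],[0,0,0],0.38],[[0,0,0],[0,0,0],0.38],[[0,0,0],[0,0,0],0.38]]'
python3 -m creep '[[[0,0,0.0025],[0,0,0],0.38],[[0,0,0],[0,0,0],0.38],[[0,0,0],[0,0,0],0.38],[[0,0,0],[0,0,0],0.38],[[0,0,0],[0,0,0],0.38],[[0,0,0],[0,0,0],0.38],[[0,0,0],[0,0,0],0.38],[[0,0,0],[0,0,0],0.38],[[0,0,0],[0,0,0],0.38],[[0,0,0],[0,0,0],0.38]]'
python3 - <<'E'
from h import *
S=cam('scene');o=ctrl.get_obs();p=o['ee_pos'];np.savez('pics/s2.npz',**S);print(p,[np.round(proj(S,p+[0,0,z]),1) for z in(-.011,0,.02)])
x,y=map(int,proj(S,p))
cv2.imwrite('pics/s2.png',cv2.resize(S['frame'][y-60:y+40,x-60:x+60,::-1],(720,600),interpolation=cv2.INTER_CUBIC));print(x,y)
E
```

```text
time_s: 19.2
ee_pos: [0.5111, 0.0334, 0.0148]
ee_rot: [0.0, 0.605, 0.796, 0.0]
ft_force: [-0.9, -0.8, 0.2]
grip_width: 0.0325
gripper_force: 0.0
time_s: 20.45
ee_pos: [0.5111, 0.0333, 0.0128]
ee_rot: [0.0, 0.605, 0.796, 0.0]
ft_force: [-0.1, 0.1, 0.6]
grip_width: 0.0325
gripper_force: 0.0
time_s: 21.7
ee_pos: [0.5111, 0.0333, 0.0108]
ee_rot: [0.0, 0.605, 0.796, 0.0]
ft_force: [0.1, 0.1, -0.2]
grip_width: 0.0328
gripper_force: 0.0
[0.51106877 0.03335183 0.01079336] [array([353.3, 276.5]), array([353.7, 273.4]), array([354.3, 267.6])]
353 273
```

View pics/s2.png

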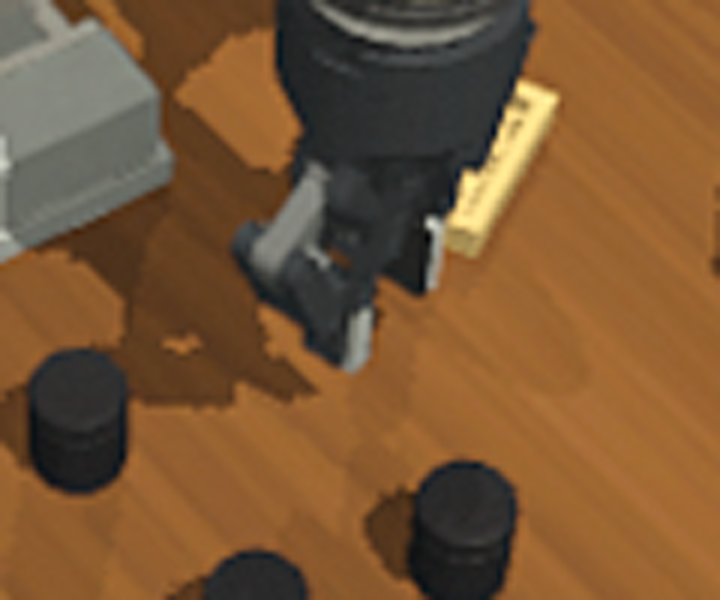

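```bash
python3 - <<'E'
from h import *
S=dict(np.load('pics/s2.npz'))
for z in(0,.01,.02,.03,.04):print(z,ray(S,351.5,274.5,z)[:2].round(4),ray(S,364,262,z)[:2].round(4),ray(S,357.8,268.3,z)[:2].round(4))
E
python3 -m creep '[[[0,0,0.0025],[0,0,0],0.38],[[0,0,0.0025],[0,0,0],0.38],[[0,0,0],[0,0,0],0.38],[[0,0,0],[0,0,0],0.38],[[0,0,0],[0,0,0],0.38],[[0,0,0],[0,0,0],0.38],[[0,0,0],[0,0,0],0.38],[[0,0,0],[0,0,0],0.38],[[0,0,0],[0,0,0],0.38],[[0,0,0],[0,0,0],0.38]]'
```

```text
0 [0.5109 0.0273] [0.4699 0.0181] [0.4906 0.0229]
0.01 [0.5159 0.0324] [0.4753 0.0234] [0.4958 0.0281]
0.02 [0.5209 0.0376] [0.4807 0.0286] [0.501  0.0333]
0.03 [0.5258 0.0427] [0.4861 0.0339] [0.5061 0.0385]
0.04 [0.5308 0.0479] [0.4915 0.0391] [0.5113 0.0437]
time_s: 23.0
ee_pos: [0.5111, 0.0333, 0.0068]
ee_rot: [-0.0, 0.605, 0.796, 0.0]
ft_force: [0.3, 0.6, -0.5]
grip_width: 0.032
gripper_force: 0.0
```

```bash
python3 -m creep '[[[0,0,0.0025],[0,0,0],0.38],[[0,0,0],[0,0,0],0.38],[[0,0,0.0025],[0,0,0],0.38],[[0,0,0],[0,0,0],0.38],[[0,0,0.0],[0,0,0],0.38],[[0,0,0],[0,0,0],0.38],[[0,0,0],[0,0,0],0.38],[[0,0,0],[0,0,0],0.38],[[0,0,0],[0,0,0],0.38],[[0,0,0],[0,0,0],0.38]]'
python3 -m creep '[[[0,0,0.0025],[0,0,0],0.38],[[0,0,0],[0,0,0],0.38],[[0,0,0],[0,0,0],0.38],[[0,0,0],[0,0,0],0.38],[[0,0,0],[0,0,0],0.38],[[0,0,0],[0,0,0],0.38],[[0,0,0],[0,0,0],0.38],[[0,0,0],[0,0,0],0.38],[[0,0,0],[0,0,0],0.38],[[0,0,0],[0,0,0],0.38]]'
```

```text
time_s: 24.25
ee_pos: [0.5111, 0.0333, 0.0028]
ee_rot: [0.0, 0.605, 0.796, 0.0]
ft_force: [-1.3, 0.7, -0.2]
grip_width: 0.0325
gripper_force: 0.0
time_s: 25.5
ee_pos: [0.5111, 0.0333, 0.0008]
ee_rot: [-0.0, 0.605, 0.796, 0.0]
ft_force: [0.1, -0.5, -0.8]
grip_width: 0.0327
gripper_force: 0.0
```

```bash
python3 -m creep '[[[0,0,0.0025],[0,0,0],0.38],[[0,0,0],[0,0,0],0.38],[[0,0,0],[0,0,0],0.38],[[0,0,0],[0,0,0],0.38],[[0,0,0],[0,0,0],0.38],[[0,0,0],[0,0,0],0.38],[[0,0,0],[0,0,0],0.38],[[0,0,0],[0,0,0],0.38],[[0,0,0],[0,0,0],0.38],[[0,0,0],[0,0,0],0.38]]' | grep -E 'pos|ft'
```

```text
ee_pos: [0.5111, 0.0333, -0.0012]
ft_force: [0.5, -0.0, 0.4]
```

```bash
python3 -m creep '[[[0,0,0.0025],[0,0,0],0.38],[[0,0,0],[0,0,0],0.38],[[0,0,0.0025],[0,0,0],0.38],[[0,0,0],[0,0,0],0.38],[[0,0,0],[0,0,0],0.38],[[0,0,0],[0,0,0],0.38],[[0,0,0],[0,0,0],0.38],[[0,0,0],[0,0,0],0.38],[[0,0,0],[0,0,0],0.38],[[0,0,0],[0,0,0],0.38]]' | grep -E 'pos|ft'
```

```text
ee_pos: [0.5111, 0.0333, -0.0052]
ft_force: [0.2, -0.9, 0.3]
```

```bash
python3 -m creep '[[[0,0,0.0025],[0,0,0],0.38],[[0,0,0],[0,0,0],0.38],[[0,0,0.0025],[0,0,0],0.38],[[0,0,0],[0,0,0],0.38],[[0,0,0],[0,0,0],0.38],[[0,0,0],[0,0,0],0.38],[[0,0,0],[0,0,0],0.38],[[0,0,0],[0,0,0],0.38],[[0,0,0],[0,0,0],0.38],[[0,0,0],[0,0,0],0.38]]' | grep -E 'pos|ft'
```

```text
ee_pos: [0.5111, 0.0333, -0.0092]
ft_force: [0.1, 0.2, -0.6]
```

```bash
python3 -m creep '[[[0,0,0.0025],[0,0,0],0.38],[[0,0,0],[0,0,0],0.38],[[0,0,0],[0,0,0],0.38],[[0,0,0],[0,0,0],0.38],[[0,0,0],[0,0,0],0.38],[[0,0,0],[0,0,0],0.38],[[0,0,0],[0,0,0],0.38],[[0,0,0],[0,0,0],0.38],[[0,0,0],[0,0,0],0.38],[[0,0,0],[0,0,0],0.38]]' | grep -E 'pos|ft'
```

```text
ee_pos: [0.5111, 0.0333, -0.0112]
ft_force: [-0.3, -0.6, 0.0]
```

```bash
python3 -m creep '[[[0,0,0.0025],[0,0,0],0.38],[[0,0,0],[0,0,0],0.38],[[0,0,0.0025],[0,0,0],0.38],[[0,0,0],[0,0,0],0.38],[[0,0,0],[0,0,0],0.38],[[0,0,0],[0,0,0],0.38],[[0,0,0],[0,0,0],0.38],[[0,0,0],[0,0,0],0.38],[[0,0,0],[0,0,0],0.38],[[0,0,0],[0,0,0],0.38]]' | grep -E 'pos|ft'
```

```text
ee_pos: [0.5111, 0.0333, -0.0152]
ft_force: [-0.4, -0.1, -0.6]
```

```bash
python3 -m creep '[[[0,0,0.0025],[0,0,0],0.38],[[0,0,0],[0,0,0],0.38],[[0,0,0],[0,0,0],0.38],[[0,0,0],[0,0,0],0.38],[[0,0,0],[0,0,0],0.38],[[0,0,0],[0,0,0],0.38],[[0,0,0],[0,0,0],0.38],[[0,0,0],[0,0,0],0.38],[[0,0,0],[0,0,0],0.38],[[0,0,0],[0,0,0],0.38]]' | grep -E 'pos|ft'
```

```text
ee_pos: [0.5111, 0.0333, -0.0172]
ft_force: [0.3, 0.1, -0.9]
```

```bash
python3 -m creep '[[[0,0,0.0025],[0,0,0],0.38],[[0,0,0],[0,0,0],0.38],[[0,0,0],[0,0,0],0.38],[[0,0,0],[0,0,0],0.38],[[0,0,0],[0,0,0],0.38],[[0,0,0],[0,0,0],0.38],[[0,0,0],[0,0,0],0.38],[[0,0,0],[0,0,0],0.38],[[0,0,0],[0,0,0],0.38],[[0,0,0],[0,0,0],0.38]]' | grep -E 'pos|ft'
```

```text
ee_pos: [0.5111, 0.0334, -0.0192]
ft_force: [-0.4, -0.7, 0.5]
```

```bash
python3 -m creep '[[[0,0,0.0025],[0,0,0],0.38],[[0,0,0],[0,0,0],0.38],[[0,0,0],[0,0,0],0.38],[[0,0,0],[0,0,0],0.38],[[0,0,0],[0,0,0],0.38],[[0,0,0],[0,0,0],0.38],[[0,0,0],[0,0,0],0.38],[[0,0,0],[0,0,0],0.38],[[0,0,0],[0,0,0],0.38],[[0,0,0],[0,0,0],0.38]]' | grep -E 'pos|ft'
```

```text
ee_pos: [0.5111, 0.0333, -0.0212]
ft_force: [-0.5, -1.1, -0.1]
```

```bash
python3 -m creep '[[[0,0,0.0025],[0,0,0],0.38],[[0,0,0],[0,0,0],0.38],[[0,0,0],[0,0,0],0.38],[[0,0,0],[0,0,0],0.38],[[0,0,0],[0,0,0],0.38],[[0,0,0],[0,0,0],0.38],[[0,0,0],[0,0,0],0.38],[[0,0,0],[0,0,0],0.38],[[0,0,0],[0,0,0],0.38],[[0,0,0],[0,0,0],0.38]]' | grep -E 'pos|ft'
```

```text
ee_pos: [0.5111, 0.0333, -0.0232]
ft_force: [0.6, 0.4, 0.4]
```

```bash
python3 -m creep '[[[0,0,0.0025],[0,0,0],0.38],[[0,0,0],[0,0,0],0.38],[[0,0,0],[0,0,0],0.38],[[0,0,0],[0,0,0],0.38],[[0,0,0],[0,0,0],0.38],[[0,0,0],[0,0,0],0.38],[[0,0,0],[0,0,0],0.38],[[0,0,0],[0,0,0],0.38],[[0,0,0],[0,0,0],0.38],[[0,0,0],[0,0,0],0.38]]' | grep -E 'pos|ft'
```

```text
ee_pos: [0.5113, 0.0333, -0.0244]
ft_force: [-2.5, -0.4, 10.3]
```

Desk contact came at a reported z of -0.024, so the true tip height is reported z + 24 mm at this opening. I'll use that from here on. Next is the gauge.

```bash
python3 -m creep '[[[0,0,-0.05],[0,0,0],1],[[0,0,-0.05],[0,0,0],1],[[0,0,-0.045],[0,0,0],1],[[0,0,0],[0,0,0],1],[[0,0,0],[0,0,0],1],[[0,0,0],[0,0,0],1],[[0,0,0],[0,0,0],1],[[0,0,0],[0,0,0],1],[[0,0,0],[0,0,0],1],[[0,0,0],[0,0,0],1]]' 40|tail -1
python3 to.py .433 -.0363 .09 16
```

```text
gripper_force: 0.0
t 39.25 pos [0.5111 0.0333 0.0907] yaw 15.49 tilt [-0.      0.0001] turn units -0.064 shift units [-0.0568 -0.1178  0.0009] dist 0.105 xy-yaw [[-0.276, 0.961], [0.961, 0.276]]
```

```bash
python3 -m creep '[[[0,0,0],[0,0,-0.064],1],[[-0.019,-0.0393,0],[0,0,0],1],[[-0.019,-0.0393,0],[0,0,0],1],[[-0.0188,-0.0392,0],[0,0,0],1],[[0,0,0],[0,0,0],1],[[0,0,0.03],[0,0,0],1],[[0,0,0.03],[0,0,0],1],[[0,0,0.03],[0,0,0],1],[[0,0,0.0155],[0,0,0],1],[[0,0,0],[0,0,0],1]]'
python3 -m creep '[[[0,0,0],[0,0,0],0.6],[[0,0,0],[0,0,0],0.5],[[0,0,0],[0,0,0],0.4],[[0,0,0],[0,0,0],0.2],[[0,0,0],[0,0,0],0.2],[[0,0,0],[0,0,0],0.2],[[0,0,0],[0,0,0],0.2],[[0,0,0],[0,0,0],0.2],[[0,0,0],[0,0,0],0.2],[[0,0,0],[0,0,0],0.2]]' 40
```

```text
time_s: 40.5
ee_pos: [0.433, -0.036, 0.0059]
ee_rot: [-0.001, 0.602, 0.799, -0.0]
ft_force: [-0.2, 0.1, -0.5]
grip_width: 0.0853
gripper_force: 0.0
time_s: 41.75
ee_pos: [0.4336, -0.0365, 0.0071]
ee_rot: [0.001, 0.602, 0.799, 0.0]
ft_force: [0.8, 0.1, 5.4]
grip_width: 0.0289
gripper_force: 39.2
```

```bash
python3 -m creep '[[[0,0,-0.02],[0,0,0],0.2],[[0,0,-0.03],[0,0,0],0.2],[[0,0,-0.04],[0,0,0],0.2],[[0,0,-0.02],[0,0,0],0.2],[[0,0,0],[0,0,0.6],0.2],[[0,0,0],[0,0,0.6],0.2],[[0,0,0],[0,0,0.6],0.2],[[0,0,0],[0,0,0.6],0.2],[[0,0,0],[0,0,0.22],0.2],[[0,0,0],[0,0,0],0.2]]'
python3 to.py .5507 -.1415 .09 -5
```

```text
time_s: 43.0
ee_pos: [0.4328, -0.0363, 0.0943]
ee_rot: [-0.0, 0.737, 0.676, -0.0]
ft_force: [0.7, 0.7, -3.0]
grip_width: 0.0292
gripper_force: 40.5
t 43.0 pos [ 0.4328 -0.0363  0.0943] yaw -4.91 tilt [-0.0004  0.0002] turn units 0.011 shift units [-0.1182  0.1583  0.0053] dist 0.158 xy-yaw [[0.087, 0.996], [0.996, -0.087]]
```

```bash
python3 -m creep '[[[-0.03,0.04,0],[0,0,0.01],0.2],[[-0.03,0.04,0],[0,0,0],0.2],[[-0.03,0.04,0],[0,0,0],0.2],[[-0.028,0.038,0],[0,0,0],0.2],[[0,0,0],[0,0,0],0.2],[[0,0,0.02],[0,0,0],0.2],[[0,0,0.02],[0,0,0],0.2],[[0,0,0.02],[0,0,0],0.2],[[0,0,0.02],[0,0,0],0.2],[[0,0,0],[0,0,0],0.2]]'
python3 to.py .5507 -.1415 .016 -5
```

```text
time_s: 44.25
ee_pos: [0.5495, -0.1408, 0.0287]
ee_rot: [-0.002, 0.737, 0.675, -0.001]
ft_force: [-0.7, 0.2, -3.6]
grip_width: 0.0294
gripper_force: 40.6
t 44.25 pos [ 0.5495 -0.1408  0.0287] yaw -5.03 tilt [-0.0031  0.0013] turn units -0.003 shift units [-0.0007  0.0016  0.0158] dist 0.013 xy-yaw [[0.087, 0.996], [0.996, -0.087]]
```

```bash
python3 -m creep '[[[0,0,0.004],[0,0,0],0.2],[[0,0,0.004],[0,0,0],0.2],[[0,0,0.004],[0,0,0],0.2],[[0,0,0.002],[0,0,0],0.2],[[0,0,0.0015],[0,0,0],0.2],[[0,0,0],[0,0,0],0.2],[[0,0,0],[0,0,0],0.2],[[0,0,0],[0,0,0],0.2],[[0,0,0],[0,0,0],0.2],[[0,0,0],[0,0,0],0.2]]'
```

```text
time_s: 45.5
ee_pos: [0.5507, -0.1414, 0.018]
ee_rot: [-0.0, 0.738, 0.675, 0.0]
ft_force: [-0.6, -0.5, -4.4]
grip_width: 0.0295
gripper_force: 40.6
```

```bash
python3 -m creep '[[[0,0,0.0015],[0,0,0],0.2],[[0,0,0],[0,0,0],0.2],[[0,0,0.001],[0,0,0],0.2],[[0,0,0],[0,0,0],0.2],[[0,0,0],[0,0,0],0.2],[[0,0,0],[0,0,0],0.2],[[0,0,0],[0,0,0],0.2],[[0,0,0],[0,0,0],0.2],[[0,0,0],[0,0,0],0.2],[[0,0,0],[0,0,0],0.2]]'
```

```text
time_s: 46.75
ee_pos: [0.5507, -0.1415, 0.0161]
ee_rot: [0.0, 0.738, 0.675, 0.0]
ft_force: [-0.9, -0.2, 1.7]
grip_width: 0.0295
gripper_force: 41.2
```

```bash
python3 -m creep '[[[0,0,0],[0,0,0],0.6],[[0,0,0],[0,0,0],0.7],[[0,0,0],[0,0,0],0.7],[[0,0,-0.03],[0,0,0],0.7],[[0,0,-0.05],[0,0,0],0.7],[[0,0,-0.05],[0,0,0],0.7],[[-0.06,0,0],[0,0,0],0.7],[[-0.06,0,0],[0,0,0],0.7],[[-0.06,0,0],[0,0,0],0.7],[[0,0,0],[0,0,0],0.7]]' 30
python3 to.py .535 -.3165 .05 -5
python3 - <<'E'
from h import *
S=cam('scene','s3f.png')
cv2.imwrite('pics/s3.png',cv2.resize(S['frame'][130:330,200:400,::-1],(600,600),interpolation=cv2.INTER_CUBIC))
E
```

```text
time_s: 48.0
ee_pos: [0.5373, -0.2882, 0.1197]
ee_rot: [0.0, 0.739, 0.674, -0.0]
ft_force: [0.0, 0.7, 0.1]
grip_width: 0.0598
gripper_force: 0.0
t 48.0 pos [ 0.5373 -0.2882  0.1197] yaw -5.28 tilt [ 0.0003 -0.0008] turn units -0.035 shift units [-0.0354  0.0001  0.0872] dist 0.075 xy-yaw [[0.087, 0.996], [0.996, -0.087]]
```

View pics/s3.png

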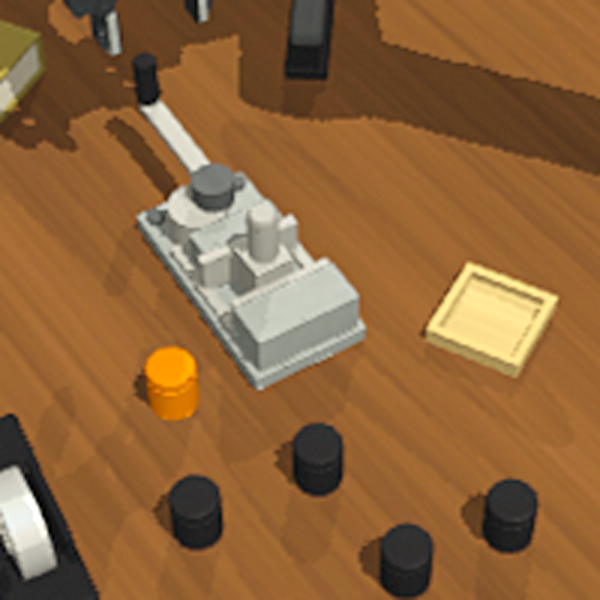

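The gauge stands upright between the jaws, at crop (262,245). Next is closing the lever.

```bash
python3 -m creep '[[[-0.0354,0,0],[0,0,-0.035],0.6],[[0,0,0.04],[0,0,0],0.6],[[0,0,0.03],[0,0,0],0.6],[[0,0,0.018],[0,0,0],0.6],[[0,0,0],[0,0,0],0.6],[[0,0,0],[0,0,0],0.1],[[0,0,0],[0,0,0],0.1],[[0,0,0],[0,0,0],0.1],[[0,0,0],[0,0,0],0.1],[[0,0,0],[0,0,-0.28],0.1]]' 30
python3 -m creep '[[[0,0.0098,0],[0,0,-0.5625],0.1],[[0,0.0098,0],[0,0,-0.5625],0.1],[[0,0.0098,0],[0,0,-0.5625],0.1],[[0,0.0098,0],[0,0,-0.5625],0.1],[[0,0.0098,0],[0,0,-0.5625],0.1],[[0,0.0098,0],[0,0,-0.5625],0.1],[[0,0.0098,0],[0,0,-0.5625],0.1],[[0,0.0098,0],[0,0,-0.5625],0.1],[[0,0.0098,0],[0,0,-0.5625],0.1],[[0,0.0098,0],[0,0,-0.5625],0.1]]'
python3 to.py .6055 -.285 .05 40
```

```text
time_s: 49.3
ee_pos: [0.5364, -0.3136, 0.0508]
ee_rot: [0.001, 0.722, 0.691, 0.0]
ft_force: [-0.4, 1.1, 3.1]
grip_width: 0.0174
gripper_force: 29.3
time_s: 50.55
ee_pos: [0.6086, -0.2893, 0.0507]
ee_rot: [0.0, 0.402, 0.916, 0.0]
ft_force: [-3.7, 3.7, 8.1]
grip_width: 0.0169
gripper_force: 29.6
t 50.55 pos [ 0.6086 -0.2893  0.0507] yaw 42.6 tilt [0.0006 0.0004] turn units 0.325 shift units [0.0066 0.0005 0.0009] dist 0.005 xy-yaw [[-0.643, 0.766], [0.766, 0.643]]
```

```bash
python3 -m creep '[[[0,0.0098,0],[0,0,-0.5625],0.1],[[0,0.0098,0],[0,0,-0.5625],0.1],[[0,0.0098,0],[0,0,-0.5625],0.1],[[0,0.0098,0],[0,0,-0.5625],0.1],[[0,0.0098,0],[0,0,-0.5625],0.1],[[0,0.0098,0],[0,0,-0.5625],0.1],[[0,0.0098,0],[0,0,-0.5625],0.1],[[0,0.0098,0],[0,0,-0.5625],0.1],[[0,0.0098,0],[0,0,-0.5],0.1],[[0,0.008,0],[0,0,-0.1],0.1]]'
python3 -m creep '[[[0,0.002,0],[0,0,0],0.1],[[0,0.002,0],[0,0,0],0.1],[[0,0.002,0],[0,0,0],0.1],[[0,0,0],[0,0,0],0.1],[[0,0,0],[0,0,0],0.1],[[0,0,0],[0,0,0],0.1],[[0,0,0],[0,0,0],0.1],[[0,0,0],[0,0,0],0.1],[[0,0,0],[0,0,0],0.1],[[0,0,0],[0,0,0],0.1]]'
python3 to.py .6424 -.2225 .05 85
```

```text
time_s: 51.8
ee_pos: [0.6424, -0.2245, 0.0508]
ee_rot: [-0.0, 0.058, 0.998, -0.001]
ft_force: [-4.4, -4.9, 3.7]
grip_width: 0.0172
gripper_force: 29.4
time_s: 53.05
ee_pos: [0.6428, -0.223, 0.0508]
ee_rot: [0.0, 0.059, 0.998, -0.003]
ft_force: [-6.6, -12.8, 4.9]
grip_width: 0.0168
gripper_force: 29.9
t 53.05 pos [ 0.6428 -0.223   0.0508] yaw 83.2 tilt [-0.0003 -0.0058] turn units -0.225 shift units [0.0005 0.0006 0.0009] dist 0.001 xy-yaw [[-0.996, 0.087], [0.087, 0.996]]
```

```bash
python3 -m creep '[[[0,0,0],[0,0,0],0.6],[[0,0,0],[0,0,0],0.6],[[0,0,0],[0,0,0],0.6],[[0,0,-0.05],[0,0,0],0.6],[[0,0,-0.05],[0,0,-0.22],0.6],[[0,0,0],[0,0,0],0.6],[[0,0,0],[0,0,0],0.6],[[0,0,0],[0,0,0],0.6],[[0,0,0],[0,0,0],0.6],[[0,0,0],[0,0,0],0.6]]'
cat > feet.py <<'E'
from h import *
def blobs(m,lo,hi):
    n,l,s,c=cv2.connectedComponentsWithStats(m.astype(np.uint8))
    return [(c[i],s[i]) for i in range(1,n) if lo<s[i][4]<hi]
def feet():
    S=cam('scene');T=cam('top')
    m=S['frame'].max(2)<60
    for c,s in blobs(m,200,520):
        p=ray(S,*c,0.02)
        if .3<p[0]<.85 and -.2<p[1]<.42: print('S',c.round(1),s[2:],p[:2].round(4))
    f=T['frame'].astype(int); m=(f.max(2)<85)&((f.max(2)-f.min(2))<30)
    for c,s in blobs(m,40,220):
        p=ray(T,*c,0.022)
        if .3<p[0]<.85 and -.2<p[1]<.42: print('T',c.round(1),s[2:],p[:2].round(4))
    return S,T
if __name__=='__main__': feet()
E
python3 - <<'E'
from feet import *
S,T=feet()
for D,n,lo in((S,'S',30),(T,'T',30)):
    hs=cv2.cvtColor(D['frame'],cv2.COLOR_RGB2HSV)
    x,y=map(int,proj(D,[.551,-.137,.085])); w=D['frame'][y-16:y+12,x-12:x+12]
    g=hs[y-16:y+12,x-12:x+12,2]; print(n,x,y); print('\n'.join(' '.join('%3d'%v for v in r) for r in g[::1]) if n=='S' else '')
print(S['frame'].shape)
E
```

```text
time_s: 54.3
ee_pos: [0.6436, -0.2185, 0.1289]
ee_rot: [-0.0, 0.043, 0.999, 0.0]
ft_force: [0.3, 0.1, -0.5]
grip_width: 0.0512
gripper_force: 0.0
S [305.5 282.9] [ 16  23 325] [ 0.6066 -0.0009]
S [264.8 300.4] [ 18  24 349] [ 0.6936 -0.0144]
S [369.3 301.7] [ 18  24 345] [0.5337 0.1076]
S [334.9 316.7] [ 18  24 353] [0.6076 0.0943]
S [299. 343.] [ 17  25 369] [0.6941 0.0988]
T [266.1 181.7] [ 13  13 129] [0.6946 0.0972]
T [308.3 182.6] [ 12  12 123] [ 0.694  -0.0163]
T [367.8 203.7] [14 11 73] [ 0.6399 -0.177 ]
T [267.  213.6] [ 13  12 125] [0.6085 0.0926]
T [302.6 214.5] [ 12  12 119] [ 0.6077 -0.0029]
T [261.5 241. ] [ 14  11 124] [0.5347 0.1055]
T [276.8 297.4] [ 53  28 177] [0.386  0.0612]
T [226.4 310.5] [ 23  42 172] [0.3489 0.1939]
S 288 207
129 101 108 127 109 137 204 203 157 140 145 146 149 152 153 152 153 156 158 160 159 158 157 157
115  81  92 100  89 164 207 218 186 149 143 147 147 150 153 153 152 153 155 157 158 159 157 155
 90  63 156 173 159 195 211 211 207 175 144 144 147 149 152 153 153 152 154 156 157 158 159 156
 81  60 203 236 221 209 207 206 211 199 165 144 144 1
[... 1671 characters left out ...]
167
171 123 130 130 134 136 132 117 113 133 147 155 161 164 165 165 158 166 175 168 163 167 167 167
170 123 129 163 167 154 152 126 119 137 148 155 161 163 165 164 155 171 201 190 164 165 164 165
190 178 160 192 207 170 155 133 114 134 146 154 160 162 163 162 154 170 216 221 184 160 163 163
227 238 198 114 192 209 171 126 108 130 145 152 160 162 163 161 152 173 216 237 217 175 160 168
229 232 198 115 122 206 214 153 110 132 144 152 158 161 163 159 155 188 218 225 231 208 166 175
222 215 191 141  93 158 223 206 153 139 136 147 156 159 158 160 178 214 227 225 221 204 178 153
189 177 147 117 102  96 170 214 212 184 162 165 166 165 171 185 203 222 221 215 193 160 169 146
T 353 235

(480, 640, 3)
```

```bash
python3 - <<'E'
from h import *
S=dict(np.load('pics/s2.npz'))
print(ray(S,287.9,201.1,.1),ray(S,287.8,202,.098), proj(S,[.5512,-.1363,.1]))
E
python3 to.py .607 -.002 .03 85
```

```text
[ 0.54913284 -0.13929581  0.1       ] [ 0.54970631 -0.13893648  0.098     ] (np.float64(287.91206013046985), np.float64(202.41654451570216))
t 54.4 pos [ 0.6437 -0.2185  0.1293] yaw 85.04 tilt [-0.0004  0.0003] turn units 0.004 shift units [0.0692 0.2656 0.1242] dist 0.241 xy-yaw [[-0.996, 0.087], [0.087, 0.996]]
```

```bash
python3 -m creep '[[[0.0115,0.0443,0],[0,0,0],0.65],[[0.0115,0.0443,0],[0,0,0],0.65],[[0.0115,0.0443,0],[0,0,0],0.65],[[0.0115,0.0443,0],[0,0,0],0.65],[[0.0115,0.0443,0],[0,0,0],0.65],[[0.0117,0.0441,0],[0,0,0],0.65],[[0,0,0.02],[0,0,0],0.65],[[0,0,0.04],[0,0,0],0.65],[[0,0,0.04],[0,0,0],0.65],[[0,0,0],[0,0,0],0.65]]' 25
python3 to.py .607 -.002 -.012 85
```

```text
time_s: 55.65
ee_pos: [0.605, -0.0028, 0.0467]
ee_rot: [-0.003, 0.044, 0.999, 0.0]
ft_force: [-0.7, -0.0, 0.7]
grip_width: 0.0558
gripper_force: 0.0
t 55.65 pos [ 0.605  -0.0028  0.0467] yaw 84.99 tilt [-0.006   0.0006] turn units -0.001 shift units [-0.0028  0.0012  0.0733] dist 0.059 xy-yaw [[-0.996, 0.087], [0.087, 0.996]]
```

```bash
python3 -m creep '[[[0,0,0.03],[0,0,0],0.65],[[0,0,0.03],[0,0,0],0.65],[[0,0,0.0166],[0,0,0],0.65],[[0,0,0],[0,0,0],0.65],[[0,0,0],[0,0,0],0.25],[[0,0,0],[0,0,0],0.25],[[0,0,0],[0,0,0],0.25],[[0,0,0],[0,0,0],0.25],[[0,0,0],[0,0,0],0.25],[[0,0,0],[0,0,0],0.25]]' 25
python3 -m creep '[[[0,0,-0.02],[0,0,0],0.25],[[0,0,-0.05],[0,0,0],0.25],[[0,0,-0.05],[0,0,0],0.25],[[0,0,-0.03],[0,0,0],0.25],[[0,0,0],[0,0,0],0.25],[[0,0,0],[0,0,0],0.25],[[0,0,0],[0,0,0],0.25],[[0,0,0],[0,0,0],0.25],[[0,0,0],[0,0,0],0.25],[[0,0,0],[0,0,0],0.25]]'
python3 to.py .551 -.1368 .11 85
```

```text
time_s: 56.9
ee_pos: [0.608, -0.0023, -0.0104]
ee_rot: [0.001, 0.043, 0.999, -0.0]
ft_force: [0.4, -0.9, 5.7]
grip_width: 0.0332
gripper_force: 25.2
time_s: 58.15
ee_pos: [0.6069, -0.0021, 0.1081]
ee_rot: [-0.0, 0.043, 0.999, 0.0]
ft_force: [-0.7, 0.1, -0.2]
grip_width: 0.0331
gripper_force: 24.9
t 58.15 pos [ 0.6069 -0.0021  0.1081] yaw 85.03 tilt [-0.0003  0.0001] turn units 0.004 shift units [ 0.055  -0.1739 -0.0024] dist 0.146 xy-yaw [[-0.996, 0.087], [0.087, 0.996]]
```

```bash
python3 -m creep '[[[0.014,-0.044,0],[0,0,0],0.25],[[0.014,-0.044,0],[0,0,0],0.25],[[0.014,-0.044,0],[0,0,0],0.25],[[0.013,-0.0419,0],[0,0,0],0.25],[[0,0,0],[0,0,0],0.25],[[0,0,0],[0,0,0],0.25],[[0,0,0.008],[0,0,0],0.25],[[0,0,0.008],[0,0,0],0.25],[[0,0,0],[0,0,0],0.25],[[0,0,0],[0,0,0],0.25]]'
python3 -m creep '[[[0,0,0.003],[0,0,0],0.25],[[0,0,0.003],[0,0,0],0.25],[[0,0,0.003],[0,0,0],0.25],[[0,0,0],[0,0,0],0.25],[[0,0,0],[0,0,0],0.25],[[0,0,0],[0,0,0],0.25],[[0,0,0],[0,0,0],0.25],[[0,0,0],[0,0,0],0.25],[[0,0,0],[0,0,0],0.25],[[0,0,0],[0,0,0],0.25]]'
```

```text
time_s: 59.4
ee_pos: [0.5512, -0.1366, 0.0954]
ee_rot: [-0.0, 0.043, 0.999, 0.0]
ft_force: [0.7, 0.2, 0.1]
grip_width: 0.033
gripper_force: 25.0
time_s: 60.65
ee_pos: [0.5511, -0.1369, 0.0883]
ee_rot: [0.0, 0.043, 0.999, 0.0]
ft_force: [0.1, -1.0, -0.3]
grip_width: 0.033
gripper_force: 25.0
```

```bash
python3 -m creep '[[[0,0,0.002],[0,0,0],0.25],[[0,0,0.002],[0,0,0],0.25],[[0,0,0],[0,0,0],0.25],[[0,0,0],[0,0,0],0.25],[[0,0,0],[0,0,0],0.25],[[0,0,0],[0,0,0],0.25],[[0,0,0],[0,0,0],0.25],[[0,0,0],[0,0,0],0.25],[[0,0,0],[0,0,0],0.25],[[0,0,0],[0,0,0],0.25]]'|grep -E 'pos|ft'
```

```text
ee_pos: [0.5512, -0.1369, 0.0851]
ft_force: [2.5, 0.9, -1.3]
```

```bash
python3 -m creep '[[[0,0,0.002],[0,0,0],0.25],[[0,0,0.002],[0,0,0],0.25],[[0,0,0],[0,0,0],0.25],[[0,0,0],[0,0,0],0.25],[[0,0,0],[0,0,0],0.25],[[0,0,0],[0,0,0],0.25],[[0,0,0],[0,0,0],0.25],[[0,0,0],[0,0,0],0.25],[[0,0,0],[0,0,0],0.25],[[0,0,0],[0,0,0],0.25]]'|grep -E 'pos|ft'
```

```text
ee_pos: [0.5512, -0.1369, 0.0819]
ft_force: [3.9, 2.4, 0.3]
```

```bash
python3 -m creep '[[[-0.001,0.0006,0],[0,0,0],0.25],[[0,0,0],[0,0,0],0.25],[[0,0,0.003],[0,0,0],0.25],[[0,0,0.003],[0,0,0],0.25],[[0,0,0.003],[0,0,0],0.25],[[0,0,0.003],[0,0,0],0.25],[[0,0,0.003],[0,0,0],0.25],[[0,0,0.003],[0,0,0],0.25],[[0,0,0],[0,0,0],0.25],[[0,0,0],[0,0,0],0.25]]'|grep -E 'pos|ft'
```

```text
ee_pos: [0.552, -0.1365, 0.0675]
ft_force: [0.0, -0.6, -0.5]
```

```bash
python3 -m creep '[[[0,0,0.003],[0,0,0],0.25],[[0,0,0.003],[0,0,0],0.25],[[0,0,0.001],[0,0,0],0.25],[[0,0,0.001],[0,0,0],0.25],[[0,0,0.001],[0,0,0],0.25],[[0,0,0],[0,0,0],0.25],[[0,0,0],[0,0,0],0.25],[[0,0,0],[0,0,0],0.25],[[0,0,0],[0,0,0],0.25],[[0,0,0],[0,0,0],0.25]]'|grep -E 'pos|ft'
```

```text
ee_pos: [0.552, -0.1365, 0.0603]
ft_force: [-0.1, -0.2, 0.6]
```

```bash
python3 -m creep '[[[0,0,0.001],[0,0,0],0.25],[[0,0,0],[0,0,0],0.25],[[0,0,0.001],[0,0,0],0.25],[[0,0,0],[0,0,0],0.25],[[0,0,0],[0,0,0],0.25],[[0,0,0],[0,0,0],0.25],[[0,0,0],[0,0,0],0.25],[[0,0,0],[0,0,0],0.25],[[0,0,0],[0,0,0],0.25],[[0,0,0],[0,0,0],0.25]]'|grep -E 'pos|ft|time'
```

```text
time_s: 66.9
ee_pos: [0.5521, -0.1365, 0.0591]
ft_force: [-2.5, 0.2, 4.9]
```

```bash
python3 -m creep '[[[0,0,-0.01],[0,0,0],0.25],[[0,0,-0.02],[0,0,0],0.25],[[0,0,-0.03],[0,0,0],0.25],[[0,0,-0.02],[0,0,0],0.25],[[0,0,0],[0,0,0],0.25],[[0,0.05,0],[0,0,0],0.25],[[0,0.06,0],[0,0,0],0.25],[[0,0.06,0],[0,0,0],0.25],[[0,0.06,0],[0,0,0],0.25],[[0,0.06,0],[0,0,0],0.25]]'
python3 to.py .60 .345 -.005 85
```

```text
time_s: 68.15
ee_pos: [0.5715, 0.0961, 0.1218]
ee_rot: [-0.001, 0.043, 0.999, -0.0]
ft_force: [0.3, -0.4, -0.2]
grip_width: 0.033
gripper_force: 25.1
t 68.15 pos [0.5715 0.0961 0.1218] yaw 85.03 tilt [-0.0014 -0.    ] turn units 0.004 shift units [-0.0086  0.313   0.1585] dist 0.281 xy-yaw [[-0.996, 0.087], [0.087, 0.996]]
```

```bash
python3 -m creep '[[[-0.002,0.063,0],[0,0,0],0.25],[[-0.002,0.063,0],[0,0,0],0.25],[[-0.002,0.063,0],[0,0,0],0.25],[[-0.0026,0.063,0],[0,0,0],0.25],[[0,0.061,0],[0,0,0],0.25],[[0,0,0.03],[0,0,0],0.25],[[0,0,0.04],[0,0,0],0.25],[[0,0,0.04],[0,0,0],0.25],[[0,0,0.03],[0,0,0],0.25],[[0,0,0.0085],[0,0,0],0.25]]'
python3 to.py .60 .345 -.005 85
```

```text
time_s: 69.4
ee_pos: [0.5988, 0.3428, 0.001]
ee_rot: [-0.002, 0.043, 0.999, -0.001]
ft_force: [0.3, 0.5, -0.4]
grip_width: 0.0328
gripper_force: 25.1
t 69.4 pos [0.5988 0.3428 0.001 ] yaw 85.04 tilt [-0.0046 -0.002 ] turn units 0.005 shift units [-0.0012  0.0029  0.0075] dist 0.006 xy-yaw [[-0.996, 0.087], [0.087, 0.996]]
```

```bash
python3 -m creep '[[[0,0,0],[0,0,0],0.25],[[0,0,0],[0,0,0],0.25],[[0,0,0],[0,0,0],0.65],[[0,0,0],[0,0,0],0.65],[[0,0,0],[0,0,0],0.65],[[0,0,-0.03],[0,0,0],0.65],[[0,0,-0.05],[0,0,0],0.65],[[0,0,-0.05],[0,0,0],0.65],[[0,-0.06,0],[0,0,0],0.65],[[0,-0.06,0],[0,0,0],0.65]]'
python3 feet.py; python3 to.py .608 .0935 -.0115 85
```

```text
time_s: 70.65
ee_pos: [0.5921, 0.2473, 0.1086]
ee_rot: [0.001, 0.043, 0.999, 0.0]
ft_force: [0.1, 0.1, -0.1]
grip_width: 0.0558
gripper_force: 0.0
S [264.9 300.4] [ 18  24 356] [ 0.6933 -0.0145]
S [335.  316.9] [ 19  25 383] [0.6077 0.0948]
S [299. 343.] [ 17  25 371] [0.6941 0.0988]
S [430.9 417.3] [ 23  26 453] [0.5985 0.3415]
T [266.1 181.7] [ 13  12 125] [0.6947 0.0973]
T [308.1 182.5] [ 12  12 118] [ 0.6944 -0.0159]
T [266.5 213.4] [ 14  14 148] [0.609  0.0939]
T [198.6 235.5] [12  8 54] [0.5464 0.274 ]
T [261.5 241. ] [ 14  11 117] [0.5348 0.1055]
t 70.75 pos [0.5921 0.2436 0.1084] yaw 84.82 tilt [-0.0006 -0.0015] turn units -0.023 shift units [-0.0362 -0.185   0.1501] dist 0.193 xy-yaw [[-0.996, 0.087], [0.087, 0.996]]
```

```bash
python3 -m creep '[[[-0.009,-0.046,0],[0,0,-0.02],0.65],[[-0.009,-0.046,0],[0,0,0],0.65],[[-0.009,-0.046,0],[0,0,0],0.65],[[-0.009,-0.046,0],[0,0,0],0.65],[[0,0,0.02],[0,0,0],0.65],[[0,0,0.04],[0,0,0],0.65],[[0,0,0.04],[0,0,0],0.65],[[0,0,0.03],[0,0,0],0.65],[[0,0,0],[0,0,0],0.65],[[0,0,0],[0,0,0],0.65]]'
python3 to.py .608 .0938 -.0115 85
```

```text
time_s: 72.0
ee_pos: [0.6091, 0.0996, 0.0046]
ee_rot: [0.001, 0.042, 0.999, 0.0]
ft_force: [0.8, -0.5, 0.4]
grip_width: 0.0555
gripper_force: 0.0
t 72.0 pos [0.6091 0.0996 0.0046] yaw 85.24 tilt [0.0012 0.0003] turn units 0.03 shift units [ 0.0007 -0.0073  0.0201] dist 0.017 xy-yaw [[-0.996, 0.087], [0.087, 0.996]]
```

```bash
python3 -m creep '[[[0.0007,-0.0073,0],[0,0,0.03],0.65],[[0,0,0.012],[0,0,0],0.65],[[0,0,0.008],[0,0,0],0.65],[[0,0,0],[0,0,0],0.65],[[0,0,0],[0,0,0],0.25],[[0,0,0],[0,0,0],0.25],[[0,0,0],[0,0,0],0.25],[[0,0,0],[0,0,0],0.25],[[0,0,0],[0,0,0],0.25],[[0,0,0],[0,0,0],0.25]]' 25
python3 -m creep '[[[0,0,-0.02],[0,0,0],0.25],[[0,0,-0.05],[0,0,0],0.25],[[0,0,-0.05],[0,0,0],0.25],[[0,0,-0.03],[0,0,0],0.25],[[0,-0.04,0],[0,0,0],0.25],[[0,-0.06,0],[0,0,0],0.25],[[0,-0.06,0],[0,0,0],0.25],[[0,-0.06,0],[0,0,0],0.25],[[0,-0.04,0],[0,0,0],0.25],[[0,0,0],[0,0,0],0.25]]'
python3 to.py .552 -.1365 .092 85
```

```text
time_s: 73.25
ee_pos: [0.6077, 0.093, -0.0119]
ee_rot: [0.0, 0.044, 0.999, 0.0]
ft_force: [0.4, -0.7, 1.4]
grip_width: 0.0333
gripper_force: 25.0
time_s: 74.5
ee_pos: [0.5889, -0.1166, 0.1088]
ee_rot: [0.0, 0.046, 0.999, -0.0]
ft_force: [0.2, 0.2, -0.2]
grip_width: 0.0336
gripper_force: 25.0
t 74.5 pos [ 0.5889 -0.1166  0.1088] yaw 84.76 tilt [ 0.0007 -0.0005] turn units -0.03 shift units [ 0.0438 -0.0288  0.0209] dist 0.045 xy-yaw [[-0.996, 0.087], [0.087, 0.996]]
```

```bash
python3 -m creep '[[[0.0215,-0.0144,0],[0,0,-0.03],0.25],[[0.0215,-0.0144,0],[0,0,0],0.25],[[0,0,0],[0,0,0],0.25],[[0,0,0],[0,0,0],0.25],[[0,0,0.012],[0,0,0],0.25],[[0,0,0.01],[0,0,0],0.25],[[0,0,0.003],[0,0,0],0.25],[[0,0,0.003],[0,0,0],0.25],[[0,0,0],[0,0,0],0.25],[[0,0,0],[0,0,0],0.25]]'
python3 to.py .552 -.1365 .083 85
```

```text
time_s: 75.75
ee_pos: [0.5529, -0.1351, 0.086]
ee_rot: [0.0, 0.042, 0.999, -0.001]
ft_force: [-2.3, -4.4, 4.7]
grip_width: 0.0334
gripper_force: 25.5
t 75.75 pos [ 0.5529 -0.1351  0.086 ] yaw 85.21 tilt [ 0.0001 -0.0015] turn units 0.026 shift units [ 0.0009 -0.0018  0.0037] dist 0.003 xy-yaw [[-0.996, 0.087], [0.087, 0.996]]
```

```bash
python3 -m creep '[[[0,0,-0.002],[0,0,0],0.25],[[0.0009,-0.0018,0],[0,0,0],0.25],[[0,0,0],[0,0,0],0.25],[[0,0,0.002],[0,0,0],0.25],[[0,0,0],[0,0,0],0.25],[[0,0,0.001],[0,0,0],0.25],[[0,0,0],[0,0,0],0.25],[[0,0,0],[0,0,0],0.25],[[0,0,0],[0,0,0],0.25],[[0,0,0],[0,0,0],0.25]]'|grep -E 'pos|ft'
```

```text
ee_pos: [0.5523, -0.1356, 0.0854]
ft_force: [-1.4, -0.0, 5.7]
```

```bash
python3 -m creep '[[[0,0,-0.01],[0,0,0],0.25],[[0,0,-0.02],[0,0,0],0.25],[[0,0,-0.013],[0,0,0],0.25],[[0.005,0.04,0],[0,0,0],0.25],[[0.03,0.055,0],[0,0,0],0.25],[[0.035,0.055,0],[0,0,0],0.25],[[0.035,0.055,0],[0,0,0],0.25],[[0.035,0.055,0],[0,0,0],0.25],[[0.035,0.055,0],[0,0,0],0.25],[[0.035,0.055,0],[0,0,0],0.25]]'
python3 to.py .372 .26 -.0065 85
```

```text
time_s: 78.25
ee_pos: [0.409, 0.1749, 0.1199]
ee_rot: [0.001, 0.042, 0.999, 0.0]
ft_force: [0.7, 0.6, 0.0]
grip_width: 0.0333
gripper_force: 25.0
t 78.25 pos [0.409  0.1749 0.1199] yaw 85.18 tilt [0.0016 0.0006] turn units 0.023 shift units [0.0555 0.1018 0.1581] dist 0.157 xy-yaw [[-0.996, 0.087], [0.087, 0.996]]
```

```bash
python3 -m creep '[[[0.0275,0.051,0],[0,0,0.02],0.25],[[0.028,0.0508,0],[0,0,0],0.25],[[0,0,0.03],[0,0,0],0.25],[[0,0,0.04],[0,0,0],0.25],[[0,0,0.04],[0,0,0],0.25],[[0,0,0.03],[0,0,0],0.25],[[0,0,0.0175],[0,0,0],0.25],[[0,0,0],[0,0,0],0.25],[[0,0,0],[0,0,0],0.25],[[0,0,0],[0,0,0],0.65]]'
python3 -m creep '[[[0,0,0],[0,0,0],0.65],[[0,0,0],[0,0,0],0.65],[[0,0,0],[0,0,0],0.65],[[0,0,-0.03],[0,0,0],0.65],[[0,0,-0.05],[0,0,0],0.65],[[0,0,-0.05],[0,0,0],0.65],[[-0.03,-0.04,0],[0,0,0],0.65],[[-0.05,-0.04,0],[0,0,0],0.65],[[0,0,0],[0,0,0],0.65],[[0,0,0],[0,0,0],0.65]]'
python3 feet.py; python3 to.py .5345 .1065 -.0115 85
```

```text
time_s: 79.5
ee_pos: [0.3728, 0.2587, -0.006]
ee_rot: [0.001, 0.043, 0.999, 0.0]
ft_force: [-0.8, -0.7, 0.5]
grip_width: 0.0506
gripper_force: 0.0
time_s: 80.75
ee_pos: [0.4298, 0.1891, 0.0969]
ee_rot: [-0.001, 0.044, 0.999, -0.0]
ft_force: [0.1, -0.2, -0.6]
grip_width: 0.0553
gripper_force: 0.0
S [264.8 300.5] [ 18  24 350] [ 0.6936 -0.0144]
S [369.3 301.6] [ 18  24 350] [0.5336 0.1076]
S [485.3 311.4] [ 22  24 371] [0.3701 0.2563]
S [299. 343.] [ 17  25 372] [0.6941 0.0988]
S [430.8 417.1] [ 23  27 460] [0.5983 0.3413]
T [266.1 181.7] [ 13  12 125] [0.6947 0.0973]
T [308.1 182.6] [ 12  12 119] [ 0.6943 -0.0158]
T [175.5 214.8] [ 16  12 144] [0.6009 0.3378]
T [261.3 241. ] [ 14  11 118] [0.5347 0.1059]
T [166.5 312.5] [15 10 75] [0.3408 0.3525]
T [222.3 322.5] [13  9 68] [0.3172 0.2037]
t 80.85 pos [0.4295 0.1896 0.0969] yaw 85.09 tilt [-0.001 -0.   ] turn units 0.011 shift units [-0.14   -0.0921  0.1354] dist 0.172 xy-yaw [[-0.996, 0.087], [0.087, 0.996]]
```

```bash
python3 -m creep '[[[-0.035,-0.023,0],[0,0,0],0.65],[[-0.035,-0.023,0],[0,0,0],0.65],[[-0.035,-0.023,0],[0,0,0],0.65],[[-0.035,-0.023,0],[0,0,0],0.65],[[0,0,0.02],[0,0,0],0.65],[[0,0,0.04],[0,0,0],0.65],[[0,0,0.04],[0,0,0],0.65],[[0,0,0.015],[0,0,0],0.65],[[0,0,0],[0,0,0],0.65],[[0,0,0],[0,0,0],0.65]]'
python3 to.py .5342 .1067 -.0115 85
```

```text
time_s: 82.1
ee_pos: [0.5362, 0.1065, 0.0062]
ee_rot: [0.001, 0.043, 0.999, 0.0]
ft_force: [0.5, 0.3, -0.7]
grip_width: 0.0555
gripper_force: 0.0
t 82.1 pos [0.5362 0.1065 0.0062] yaw 85.07 tilt [0.0018 0.0002] turn units 0.009 shift units [0.0026 0.     0.0221] dist 0.018 xy-yaw [[-0.996, 0.087], [0.087, 0.996]]
```

```bash
python3 -m creep '[[[0.0025,0,0],[0,0,0],0.65],[[0,0,0.014],[0,0,0],0.65],[[0,0,0.008],[0,0,0],0.65],[[0,0,0],[0,0,0],0.65],[[0,0,0],[0,0,0],0.25],[[0,0,0],[0,0,0],0.25],[[0,0,0],[0,0,0],0.25],[[0,0,0],[0,0,0],0.25],[[0,0,0],[0,0,0],0.25],[[0,0,0],[0,0,0],0.25]]' 25
python3 -m creep '[[[0,0,-0.02],[0,0,0],0.25],[[0,0,-0.05],[0,0,0],0.25],[[0,0,-0.05],[0,0,0],0.25],[[0,0,-0.025],[0,0,0],0.25],[[-0.0098,-0.06,0],[0,0,0],0.25],[[-0.0098,-0.06,0],[0,0,0],0.25],[[-0.0098,-0.06,0],[0,0,0],0.25],[[-0.0098,-0.06,0],[0,0,0],0.25],[[-0.0097,-0.06,0],[0,0,0],0.25],[[0,0,0],[0,0,0],0.25]]'
python3 to.py .552 -.1365 .09 85
```

```text
time_s: 83.35
ee_pos: [0.5338, 0.1063, -0.0123]
ee_rot: [0.0, 0.043, 0.999, 0.0]
ft_force: [0.2, -0.7, 1.8]
grip_width: 0.0334
gripper_force: 25.0
time_s: 84.6
ee_pos: [0.5519, -0.1395, 0.1043]
ee_rot: [0.001, 0.045, 0.999, -0.0]
ft_force: [0.9, 1.4, -0.5]
grip_width: 0.0335
gripper_force: 25.1
t 84.6 pos [ 0.5519 -0.1395  0.1043] yaw 84.79 tilt [ 0.0011 -0.0009] turn units -0.026 shift units [0.0002 0.0038 0.0179] dist 0.015 xy-yaw [[-0.996, 0.087], [0.087, 0.996]]
```

```bash
python3 -m creep '[[[0,0,0],[0,0,0],0.25],[[0,0,0],[0,0,0],0.25],[[0,0,0.008],[0,0,0],0.25],[[0,0,0.007],[0,0,0],0.25],[[0,0,0],[0,0,0],0.25],[[0,0,0],[0,0,0],0.25],[[0,0,0],[0,0,0],0.25],[[0,0,0],[0,0,0],0.25],[[0,0,0],[0,0,0],0.25],[[0,0,0],[0,0,0],0.25]]'
python3 to.py .552 -.1365 .084 85
```

```text
time_s: 85.85
ee_pos: [0.5518, -0.1363, 0.0915]
ee_rot: [0.0, 0.043, 0.999, 0.0]
ft_force: [0.5, -0.7, -1.3]
grip_width: 0.0335
gripper_force: 25.1
t 85.85 pos [ 0.5518 -0.1363  0.0915] yaw 85.03 tilt [0.0001 0.0001] turn units 0.004 shift units [-0.0003 -0.0003  0.0094] dist 0.008 xy-yaw [[-0.996, 0.087], [0.087, 0.996]]
```

```bash
python3 -m creep '[[[0,0,0.003],[0,0,0],0.25],[[0,0,0.003],[0,0,0],0.25],[[0,0,0],[0,0,0],0.25],[[0,0,0.002],[0,0,0],0.25],[[0,0,0],[0,0,0],0.25],[[0,0,0.002],[0,0,0],0.25],[[0,0,0],[0,0,0],0.25],[[0,0,0],[0,0,0],0.25],[[0,0,0],[0,0,0],0.25],[[0,0,0],[0,0,0],0.25]]'|grep -E 'pos|ft'
```

```text
ee_pos: [0.5523, -0.1361, 0.0848]
ft_force: [-2.0, 3.1, 9.8]
```

```bash
python3 -m creep '[[[0,0,-0.01],[0,0,0],0.25],[[0,0,-0.02],[0,0,0],0.25],[[0,0,-0.013],[0,0,0],0.25],[[0.01,0.04,0],[0,0,0],0.25],[[0.03,0.058,0],[0,0,0],0.25],[[0.03,0.058,0],[0,0,0],0.25],[[0.03,0.058,0],[0,0,0],0.25],[[0.03,0.058,0],[0,0,0],0.25],[[0.03,0.058,0],[0,0,0],0.25],[[0.03,0.058,0],[0,0,0],0.25]]'
python3 to.py .418 .26 -.0065 85
```

```text
time_s: 88.35
ee_pos: [0.4268, 0.1876, 0.1187]
ee_rot: [0.001, 0.043, 0.999, 0.0]
ft_force: [0.3, -0.1, -0.6]
grip_width: 0.0336
gripper_force: 25.1
t 88.35 pos [0.4268 0.1876 0.1187] yaw 85.02 tilt [0.0014 0.0004] turn units 0.003 shift units [0.0191 0.0891 0.1565] dist 0.145 xy-yaw [[-0.996, 0.087], [0.087, 0.996]]
```

```bash
python3 -m creep '[[[0.0095,0.0445,0],[0,0,0],0.25],[[0.0095,0.0445,0],[0,0,0],0.25],[[0,0,0.03],[0,0,0],0.25],[[0,0,0.04],[0,0,0],0.25],[[0,0,0.04],[0,0,0],0.25],[[0,0,0.03],[0,0,0],0.25],[[0,0,0.016],[0,0,0],0.25],[[0,0,0],[0,0,0],0.25],[[0,0,0],[0,0,0],0.25],[[0,0,0],[0,0,0],0.65]]'
python3 -m creep '[[[0,0,0],[0,0,0],0.65],[[0,0,0],[0,0,0],0.65],[[0,0,0],[0,0,0],0.65],[[0,0,-0.03],[0,0,0],0.65],[[0,0,-0.05],[0,0,0],0.65],[[0,0,-0.05],[0,0,0],0.65],[[-0.05,-0.03,0],[0,0,0],0.65],[[-0.06,-0.03,0],[0,0,0],0.65],[[-0.06,-0.03,0],[0,0,0],0.65],[[0,0,0],[0,0,0],0.65]]'
python3 feet.py; python3 to.py .6944 .098 -.0115 85
```

```text
time_s: 89.6
ee_pos: [0.419, 0.2587, -0.0059]
ee_rot: [0.001, 0.043, 0.999, 0.0]
ft_force: [-0.0, 1.0, -0.8]
grip_width: 0.0502
gripper_force: 0.0
time_s: 90.85
ee_pos: [0.5502, 0.1727, 0.0968]
ee_rot: [0.001, 0.045, 0.999, -0.0]
ft_force: [-0.2, 0.3, -0.1]
grip_width: 0.0555
gripper_force: 0.0
S [264.8 300.5] [ 18  24 352] [ 0.6937 -0.0144]
S [299. 343.] [ 17  25 371] [0.6941 0.0988]
S [430.8 417.2] [ 23  26 452] [0.5985 0.3415]
T [266.1 181.7] [ 13  12 125] [0.6947 0.0973]
T [308.2 182.5] [ 12  12 119] [ 0.6944 -0.016 ]
T [176.1 247.2] [14 11 69] [0.5142 0.3332]
T [231.6 261.5] [13  7 58] [0.4786 0.1839]
T [174.9 272.6] [ 13  14 104] [0.4465 0.3341]
t 90.95 pos [0.5469 0.1746 0.0966] yaw 84.97 tilt [-0.0016  0.0001] turn units -0.003 shift units [-0.1922 -0.0794  0.1348] dist 0.198 xy-yaw [[-0.996, 0.087], [0.087, 0.996]]
```

```bash
python3 -m creep '[[[-0.0385,-0.0159,0],[0,0,0],0.65],[[-0.0385,-0.0159,0],[0,0,0],0.65],[[-0.0385,-0.0159,0],[0,0,0],0.65],[[-0.0385,-0.0159,0],[0,0,0],0.65],[[-0.0382,-0.0159,0],[0,0,0],0.65],[[0,0,0.02],[0,0,0],0.65],[[0,0,0.045],[0,0,0],0.65],[[0,0,0.04],[0,0,0],0.65],[[0,0,0],[0,0,0],0.65],[[0,0,0],[0,0,0],0.65]]'
python3 to.py .6944 .098 -.0115 85
```

```text
time_s: 92.2
ee_pos: [0.6951, 0.0993, 0.0143]
ee_rot: [0.0, 0.043, 0.999, 0.0]
ft_force: [0.4, 0.2, 0.6]
grip_width: 0.0554
gripper_force: 0.0
t 92.2 pos [0.6951 0.0993 0.0143] yaw 85.1 tilt [0.001  0.0002] turn units 0.012 shift units [ 0.0007 -0.0017  0.0323] dist 0.026 xy-yaw [[-0.996, 0.087], [0.087, 0.996]]
```

```bash
python3 -m creep '[[[0.0005,-0.0015,0],[0,0,0],0.65],[[0,0,0.02],[0,0,0],0.65],[[0,0,0.0125],[0,0,0],0.65],[[0,0,0],[0,0,0],0.65],[[0,0,0],[0,0,0],0.25],[[0,0,0],[0,0,0],0.25],[[0,0,0],[0,0,0],0.25],[[0,0,0],[0,0,0],0.25],[[0,0,0],[0,0,0],0.25],[[0,0,0],[0,0,0],0.25]]' 25
python3 -m creep '[[[0,0,-0.02],[0,0,0],0.25],[[0,0,-0.05],[0,0,0],0.25],[[0,0,-0.05],[0,0,0],0.25],[[0,0,-0.02],[0,0,0],0.25],[[0.0252,-0.051,0],[0,0,0],0.25],[[0.0252,-0.051,0],[0,0,0],0.25],[[0.0252,-0.051,0],[0,0,0],0.25],[[0.0252,-0.051,0],[0,0,0],0.25],[[0.0252,-0.051,0],[0,0,0],0.25],[[0.0252,-0.052,0],[0,0,0],0.25]]'
python3 -m creep '[[[0,0,0],[0,0,0],0.25],[[0,0,0],[0,0,0],0.25],[[0,0,0.005],[0,0,0],0.25],[[0,0,0.005],[0,0,0],0.25],[[0,0,0],[0,0,0],0.25],[[0,0,0],[0,0,0],0.25],[[0,0,0],[0,0,0],0.25],[[0,0,0],[0,0,0],0.25],[[0,0,0],[0,0,0],0.25],[[0,0,0],[0,0,0],0.25]]'|grep ft
python3 to.py .552 -.1365 .083 85
```

```text
time_s: 93.45
ee_pos: [0.6948, 0.0971, -0.0127]
ee_rot: [0.0, 0.043, 0.999, 0.0]
ft_force: [0.7, -0.4, 1.7]
grip_width: 0.0336
gripper_force: 25.0
time_s: 94.7
ee_pos: [0.5516, -0.1381, 0.0987]
ee_rot: [-0.0, 0.043, 0.999, 0.0]
ft_force: [0.2, -0.2, -0.5]
grip_width: 0.0337
gripper_force: 25.0
ft_force: [-0.7, 0.1, 0.3]
t 95.95 pos [ 0.5529 -0.1372  0.0912] yaw 85.03 tilt [0.0001 0.    ] turn units 0.004 shift units [0.0012 0.0007 0.0102] dist 0.008 xy-yaw [[-0.996, 0.087], [0.087, 0.996]]
```

```bash
python3 -m creep '[[[0.001,0.0007,0],[0,0,0],0.25],[[0,0,0.003],[0,0,0],0.25],[[0,0,0.003],[0,0,0],0.25],[[0,0,0],[0,0,0],0.25],[[0,0,0.002],[0,0,0],0.25],[[0,0,0],[0,0,0],0.25],[[0,0,0.002],[0,0,0],0.25],[[0,0,0],[0,0,0],0.25],[[0,0,0],[0,0,0],0.25],[[0,0,0],[0,0,0],0.25]]'|grep -E 'pos|ft'
```

```text
ee_pos: [0.5522, -0.1365, 0.0831]
ft_force: [0.3, -0.7, 0.4]
```

```bash
python3 -m creep '[[[0,0,0.002],[0,0,0],0.25],[[0,0,0.002],[0,0,0],0.25],[[0,0,0],[0,0,0],0.25],[[0,0,0],[0,0,0],0.25],[[0,0,0],[0,0,0],0.25],[[0,0,0],[0,0,0],0.25],[[0,0,0],[0,0,0],0.25],[[0,0,0],[0,0,0],0.25],[[0,0,0],[0,0,0],0.25],[[0,0,0],[0,0,0],0.25]]'|grep -E 'pos|ft'
```

```text
ee_pos: [0.5522, -0.1365, 0.0799]
ft_force: [0.5, 0.2, -0.5]
```

```bash
python3 -m creep '[[[0,0,0.003],[0,0,0],0.25],[[0,0,0.003],[0,0,0],0.25],[[0,0,0.003],[0,0,0],0.25],[[0,0,0.003],[0,0,0],0.25],[[0,0,0.003],[0,0,0],0.25],[[0,0,0.003],[0,0,0],0.25],[[0,0,0.003],[0,0,0],0.25],[[0,0,0.003],[0,0,0],0.25],[[0,0,0],[0,0,0],0.25],[[0,0,0],[0,0,0],0.25]]'|grep -E 'pos|ft'
python3 -m creep '[[[0,0,0.0015],[0,0,0],0.25],[[0,0,0.001],[0,0,0],0.25],[[0,0,0.001],[0,0,0],0.25],[[0,0,0.001],[0,0,0],0.25],[[0,0,0],[0,0,0],0.25],[[0,0,0],[0,0,0],0.25],[[0,0,0],[0,0,0],0.25],[[0,0,0],[0,0,0],0.25],[[0,0,0],[0,0,0],0.25],[[0,0,0],[0,0,0],0.25]]'|grep -E 'pos|ft'
```

```text
ee_pos: [0.5523, -0.1365, 0.0608]
ft_force: [0.3, -0.5, -1.0]
ee_pos: [0.5522, -0.1365, 0.0571]
ft_force: [-0.6, -0.7, 0.4]
```

```bash
python3 -m creep '[[[0,0,0.001],[0,0,0],0.25],[[0,0,0],[0,0,0],0.25],[[0,0,0.001],[0,0,0],0.25],[[0,0,0],[0,0,0],0.25],[[0,0,0],[0,0,0],0.25],[[0,0,0],[0,0,0],0.25],[[0,0,0],[0,0,0],0.25],[[0,0,0],[0,0,0],0.25],[[0,0,0],[0,0,0],0.25],[[0,0,0],[0,0,0],0.25]]'|grep -E 'pos|ft'
```

```text
ee_pos: [0.5524, -0.1365, 0.0568]
ft_force: [-3.5, 0.8, 11.0]
```

```bash
python3 -m creep '[[[0,0,-0.01],[0,0,0],0.25],[[0,0,-0.03],[0,0,0],0.25],[[0,0,-0.04],[0,0,0],0.25],[[-0.002,0.04,0],[0,0,0],0.25],[[-0.002,0.06,0],[0,0,0],0.25],[[-0.002,0.06,0],[0,0,0],0.25],[[-0.002,0.06,0],[0,0,0],0.25],[[-0.002,0.06,0],[0,0,0],0.25],[[-0.002,0.06,0],[0,0,0],0.25],[[-0.002,0.06,0],[0,0,0],0.25]]'
python3 to.py .60 .262 -.007 85
```

```text
time_s: 103.45
ee_pos: [0.5911, 0.1829, 0.1196]
ee_rot: [0.0, 0.043, 0.999, 0.0]
ft_force: [1.1, -0.2, 0.2]
grip_width: 0.0337
gripper_force: 25.0
t 103.45 pos [0.5911 0.1829 0.1196] yaw 85.03 tilt [0.0002 0.0001] turn units 0.004 shift units [-0.0024  0.0994  0.1582] dist 0.15 xy-yaw [[-0.996, 0.087], [0.087, 0.996]]
```

```bash
python3 -m creep '[[[-0.0012,0.0497,0],[0,0,0],0.25],[[-0.0012,0.0497,0],[0,0,0],0.25],[[0,0,0.03],[0,0,0],0.25],[[0,0,0.04],[0,0,0],0.25],[[0,0,0.04],[0,0,0],0.25],[[0,0,0.03],[0,0,0],0.25],[[0,0,0.0175],[0,0,0],0.25],[[0,0,0],[0,0,0],0.25],[[0,0,0],[0,0,0],0.25],[[0,0,0],[0,0,0],0.6]]'
python3 -m creep '[[[0,0,0],[0,0,0],0.6],[[0,0,0],[0,0,0],0.6],[[0,0,0],[0,0,0],0.6],[[0,0,-0.03],[0,0,0],0.6],[[0,0,-0.05],[0,0,0],0.65],[[0,0,-0.05],[0,0,0],0.65],[[-0.025,-0.06,0],[0,0,0],0.65],[[-0.025,-0.06,0],[0,0,0],0.65],[[-0.025,-0.06,0],[0,0,0],0.65],[[0,-0.05,0],[0,0,0],0.65]]'
python3 feet.py; python3 to.py .6942 -.0152 -.0115 85
```

```text
time_s: 104.7
ee_pos: [0.6004, 0.2606, -0.0054]
ee_rot: [0.001, 0.043, 0.999, 0.0]
ft_force: [0.0, -0.4, 0.0]
grip_width: 0.0506
gripper_force: 0.0
time_s: 105.95
ee_pos: [0.6446, 0.0696, 0.0974]
ee_rot: [0.0, 0.044, 0.999, -0.0]
ft_force: [0.3, -0.3, -0.1]
grip_width: 0.0558
gripper_force: 0.0
S [336.6 189.5] [ 49  42 322] [ 0.3985 -0.1658]
S [325.2 287.8] [ 27  26 267] [0.5825 0.0315]
S [264.9 300.1] [ 18  25 366] [ 0.6931 -0.015 ]
S [397.3 379.1] [ 21  26 406] [0.5978 0.2578]
S [430.8 417.2] [ 23  26 452] [0.5985 0.3415]
T [308.2 182.6] [ 12  12 121] [ 0.6943 -0.0161]
T [231.1 192.7] [13  6 47] [0.6632 0.1904]
T [175.3 214.8] [ 15  12 139] [0.601  0.3385]
T [206.3 215.6] [ 14  12 131] [0.6002 0.2552]
T [229.  218.8] [12 14 90] [0.5928 0.1942]
T [285.  218.3] [13  8 59] [0.5968 0.0442]
T [204.7 283.3] [ 13  10 108] [0.4196 0.2537]
T [204.2 300.5] [ 13  10 105] [0.3741 0.2537]
t 106.05 pos [0.6437 0.0675 0.0974] yaw 84.77 tilt [-0.0005 -0.0011] turn units -0.029 shift units [-0.072  -0.0973  0.1362] dist 0.146 xy-yaw [[-0.996, 0.087], [0.087, 0.996]]
```

```bash
python3 -m creep '[[[-0.024,-0.0325,0],[0,0,-0.03],0.65],[[-0.024,-0.0325,0],[0,0,0],0.65],[[-0.024,-0.0325,0],[0,0,0],0.65],[[0,0,0],[0,0,0],0.65],[[0,0,0.02],[0,0,0],0.65],[[0,0,0.04],[0,0,0],0.65],[[0,0,0.04],[0,0,0],0.65],[[0,0,0],[0,0,0],0.65],[[0,0,0],[0,0,0],0.65],[[0,0,0],[0,0,0],0.65]]'
python3 to.py .6938 -.0155 -.0115 85
```

```text
time_s: 107.3
ee_pos: [0.6955, -0.0104, 0.0193]
ee_rot: [0.001, 0.041, 0.999, -0.0]
ft_force: [0.7, 0.3, 0.4]
grip_width: 0.055
gripper_force: 0.0
t 107.3 pos [ 0.6955 -0.0104  0.0193] yaw 85.3 tilt [ 0.0029 -0.0002] turn units 0.038 shift units [ 0.0017 -0.0066  0.0385] dist 0.031 xy-yaw [[-0.996, 0.087], [0.087, 0.996]]
```

```bash
python3 -m creep '[[[0.0017,-0.0066,0],[0,0,0.038],0.65],[[0,0,0.02],[0,0,0],0.65],[[0,0,0.0185],[0,0,0],0.65],[[0,0,0],[0,0,0],0.65],[[0,0,0],[0,0,0],0.25],[[0,0,0],[0,0,0],0.25],[[0,0,0],[0,0,0],0.25],[[0,0,0],[0,0,0],0.25],[[0,0,0],[0,0,0],0.25],[[0,0,0],[0,0,0],0.25]]' 25
python3 -m creep '[[[0,0,-0.02],[0,0,0],0.25],[[0,0,-0.05],[0,0,0],0.25],[[0,0,-0.05],[0,0,0],0.25],[[0,0,-0.02],[0,0,0],0.25],[[0.041,-0.0415,0],[0,0,0],0.25],[[0.041,-0.0415,0],[0,0,0],0.25],[[0.041,-0.0415,0],[0,0,0],0.25],[[0.0405,-0.0415,0],[0,0,0],0.25],[[0,0,0],[0,0,0],0.25],[[0,0,0],[0,0,0],0.25]]'
python3 -m creep '[[[0,0,0.004],[0,0,0],0.25],[[0,0,0.004],[0,0,0],0.25],[[0,0,0],[0,0,0],0.25],[[0,0,0],[0,0,0],0.25],[[0,0,0],[0,0,0],0.25],[[0,0,0],[0,0,0],0.25],[[0,0,0],[0,0,0],0.25],[[0,0,0],[0,0,0],0.25],[[0,0,0],[0,0,0],0.25],[[0,0,0],[0,0,0],0.25]]'|grep ft
python3 to.py .552 -.1365 .083 85
```

```text
time_s: 108.55
ee_pos: [0.6928, -0.0158, -0.0131]
ee_rot: [0.0, 0.044, 0.999, 0.0]
ft_force: [-0.5, 0.5, 0.5]
grip_width: 0.0327
gripper_force: 24.8
time_s: 109.8
ee_pos: [0.5512, -0.1365, 0.0987]
ee_rot: [0.0, 0.044, 0.999, 0.0]
ft_force: [0.5, 0.7, 0.2]
grip_width: 0.0329
gripper_force: 25.0
ft_force: [-0.3, -1.0, -1.6]
t 111.05 pos [ 0.5508 -0.1367  0.0923] yaw 84.97 tilt [0.0001 0.    ] turn units -0.003 shift units [-0.0014  0.0003  0.0117] dist 0.009 xy-yaw [[-0.996, 0.087], [0.087, 0.996]]
```

```bash
python3 -m creep '[[[-0.0008,0.0003,0],[0,0,0],0.25],[[0,0,0.003],[0,0,0],0.25],[[0,0,0.003],[0,0,0],0.25],[[0,0,0],[0,0,0],0.25],[[0,0,0.002],[0,0,0],0.25],[[0,0,0],[0,0,0],0.25],[[0,0,0.002],[0,0,0],0.25],[[0,0,0],[0,0,0],0.25],[[0,0,0.001],[0,0,0],0.25],[[0,0,0],[0,0,0],0.25]]'|grep -E 'pos|ft'
```

```text
ee_pos: [0.5514, -0.1365, 0.0834]
ft_force: [0.2, -0.4, -0.8]
```

```bash
python3 -m creep '[[[0,0,0.002],[0,0,0],0.25],[[0,0,0.002],[0,0,0],0.25],[[0,0,0],[0,0,0],0.25],[[0,0,0],[0,0,0],0.25],[[0,0,0],[0,0,0],0.25],[[0,0,0],[0,0,0],0.25],[[0,0,0],[0,0,0],0.25],[[0,0,0],[0,0,0],0.25],[[0,0,0],[0,0,0],0.25],[[0,0,0],[0,0,0],0.25]]'|grep -E 'pos|ft'
```

```text
ee_pos: [0.5515, -0.1364, 0.0803]
ft_force: [0.2, 0.2, 0.6]
```

```bash
python3 -m creep '[[[0,0,0.003],[0,0,0],0.25],[[0,0,0.003],[0,0,0],0.25],[[0,0,0.003],[0,0,0],0.25],[[0,0,0.003],[0,0,0],0.25],[[0,0,0.003],[0,0,0],0.25],[[0,0,0.003],[0,0,0],0.25],[[0,0,0.003],[0,0,0],0.25],[[0,0,0.003],[0,0,0],0.25],[[0,0,0],[0,0,0],0.25],[[0,0,0],[0,0,0],0.25]]'|grep -E 'pos|ft'
python3 -m creep '[[[0,0,0.002],[0,0,0],0.25],[[0,0,0.001],[0,0,0],0.25],[[0,0,0.001],[0,0,0],0.25],[[0,0,0.001],[0,0,0],0.25],[[0,0,0],[0,0,0],0.25],[[0,0,0.0005],[0,0,0],0.25],[[0,0,0],[0,0,0],0.25],[[0,0,0],[0,0,0],0.25],[[0,0,0],[0,0,0],0.25],[[0,0,0],[0,0,0],0.25]]'|grep -E 'pos|ft'
```

```text
ee_pos: [0.5515, -0.1365, 0.0612]
ft_force: [0.9, 0.3, 0.0]
ee_pos: [0.5515, -0.1365, 0.0567]
ft_force: [0.3, -0.0, -0.3]
```

```bash
python3 -m creep '[[[0,0,0.001],[0,0,0],0.25],[[0,0,0],[0,0,0],0.25],[[0,0,0.001],[0,0,0],0.25],[[0,0,0],[0,0,0],0.25],[[0,0,0],[0,0,0],0.25],[[0,0,0],[0,0,0],0.25],[[0,0,0],[0,0,0],0.25],[[0,0,0],[0,0,0],0.25],[[0,0,0],[0,0,0],0.25],[[0,0,0],[0,0,0],0.25]]'|grep -E 'pos|ft'
```

```text
ee_pos: [0.5517, -0.1365, 0.0563]
ft_force: [-2.6, 1.4, 9.9]
```

```bash
python3 -m creep '[[[0,0,-0.01],[0,0,0],0.25],[[0,0,-0.03],[0,0,0],0.25],[[0,0,-0.04],[0,0,0],0.25],[[0.005,0.04,0],[0,0,0],0.25],[[0.005,0.06,0],[0,0,0],0.25],[[0.005,0.06,0],[0,0,0],0.25],[[0.005,0.06,0],[0,0,0],0.25],[[0.005,0.06,0],[0,0,0],0.25],[[0.005,0.06,0],[0,0,0],0.25],[[0.005,0.06,0],[0,0,0],0.25]]'|grep pos
python3 to.py .555 .30 -.007 85
```

```text
ee_pos: [0.5516, 0.1864, 0.1193]
t 118.55 pos [0.5516 0.1864 0.1193] yaw 84.97 tilt [0.0003 0.0001] turn units -0.003 shift units [0.0081 0.1419 0.1578] dist 0.17 xy-yaw [[-0.996, 0.087], [0.087, 0.996]]
```

```bash
python3 -m creep '[[[0.0027,0.0473,0],[0,0,0],0.25],[[0.0027,0.0473,0],[0,0,0],0.25],[[0.0027,0.0473,0],[0,0,0],0.25],[[0,0,0.03],[0,0,0],0.25],[[0,0,0.04],[0,0,0],0.25],[[0,0,0.04],[0,0,0],0.25],[[0,0,0.03],[0,0,0],0.25],[[0,0,0.0175],[0,0,0],0.25],[[0,0,0],[0,0,0],0.25],[[0,0,0],[0,0,0],0.25]]'|grep -E 'pos|ft'
python3 -m creep '[[[0,0,0],[0,0,0],0.6],[[0,0,0],[0,0,0],0.6],[[0,0,0],[0,0,0],0.6],[[0,0,0],[0,0,0],0.6],[[0,0,-0.03],[0,0,0],0.6],[[0,0,-0.05],[0,0,0],0.65],[[0,0,-0.07],[0,0,0],0.65],[[0,-0.06,0],[0,0,0],0.65],[[0,-0.06,0],[0,0,0],0.65],[[0,-0.06,0],[0,0,0],0.65]]'|grep -E 'pos|ft'
python3 feet.py; python3 to.py .6424 -.2235 .13 85
```

```text
ee_pos: [0.5558, 0.2987, -0.0058]
ft_force: [0.1, 0.1, -0.2]
ee_pos: [0.5422, 0.1537, 0.1134]
ft_force: [0.9, -0.0, 0.8]
S [397.2 379.1] [ 21  26 404] [0.5978 0.2578]
S [430.6 381.7] [ 23  26 428] [0.5545 0.296 ]
S [430.8 417.2] [ 23  27 455] [0.5985 0.3414]
T [185.7 250.1] [15 11 77] [0.507  0.3071]
T [242.4 267.4] [13  8 61] [0.4636 0.1547]
T [183.8 276.7] [ 13  15 105] [0.436  0.3098]
T [204.7 280.6] [12  4 42] [0.4267 0.2539]
t 121.15 pos [0.5422 0.1511 0.1133] yaw 84.74 tilt [-0.0006 -0.0012] turn units -0.032 shift units [-0.1656 -0.4555 -0.0204] dist 0.388 xy-yaw [[-0.996, 0.087], [0.087, 0.996]]
```

```bash
python3 -m creep '[[[-0.0207,-0.057,-0.0025],[0,0,-0.03],0.65],[[-0.0207,-0.057,-0.0025],[0,0,0],0.65],[[-0.0207,-0.057,-0.0025],[0,0,0],0.65],[[-0.0207,-0.057,-0.0025],[0,0,0],0.65],[[-0.0207,-0.057,-0.0025],[0,0,0],0.65],[[-0.0207,-0.057,-0.0025],[0,0,0],0.65],[[-0.0207,-0.057,-0.0025],[0,0,0],0.65],[[-0.0207,-0.0565,-0.0025],[0,0,0],0.65],[[0,0,0],[0,0,0],0.65],[[0,0,0],[0,0,0],0.65]]'|grep -E 'pos|ft'
python3 to.py .6424 -.2235 .0505 85
```

```text
ee_pos: [0.6439, -0.2182, 0.1286]
ft_force: [0.3, -0.5, -0.4]
t 122.4 pos [ 0.6439 -0.2182  0.1286] yaw 85.22 tilt [-0.0007  0.0011] turn units 0.028 shift units [ 0.0012 -0.0068  0.0976] dist 0.078 xy-yaw [[-0.996, 0.087], [0.087, 0.996]]
```

```bash
python3 -m creep '[[[0.0012,-0.0068,0],[0,0,0.028],0.65],[[0,0,0.03],[0,0,0],0.65],[[0,0,0.04],[0,0,0],0.65],[[0,0,0.0275],[0,0,0],0.65],[[0,0,0],[0,0,0],0.65],[[0,0,0],[0,0,0],0.1],[[0,0,0],[0,0,0],0.1],[[0,0,0],[0,0,0],0.1],[[0,0,0],[0,0,0],0.1],[[0,0,0],[0,0,0.28],0.1]]' 30
python3 -m creep '[[[0,-0.0098,0],[0,0,0.5625],0.1],[[0,-0.0098,0],[0,0,0.5625],0.1],[[0,-0.0098,0],[0,0,0.5625],0.1],[[0,-0.0098,0],[0,0,0.5625],0.1],[[0,-0.0098,0],[0,0,0.5625],0.1],[[0,-0.0098,0],[0,0,0.5625],0.1],[[0,-0.0098,0],[0,0,0.5625],0.1],[[0,-0.0098,0],[0,0,0.5625],0.1],[[0,-0.0098,0],[0,0,0.5625],0.1],[[0,-0.0098,0],[0,0,0.5625],0.1]]'
python3 to.py .6086 -.2893 .05 40
```

```text
time_s: 123.65
ee_pos: [0.6435, -0.2258, 0.0528]
ee_rot: [0.002, 0.063, 0.998, -0.001]
ft_force: [1.3, -2.7, 2.2]
grip_width: 0.0168
gripper_force: 29.3
time_s: 124.9
ee_pos: [0.6069, -0.2925, 0.0527]
ee_rot: [0.0, 0.441, 0.897, -0.0]
ft_force: [-4.1, 1.9, 9.0]
grip_width: 0.0172
gripper_force: 29.9
t 124.9 pos [ 0.6069 -0.2925  0.0527] yaw 37.65 tilt [ 0.0003 -0.0003] turn units -0.294 shift units [0.0017 0.0041 0.0034] dist 0.004 xy-yaw [[-0.643, 0.766], [0.766, 0.643]]
```

```bash
python3 -m creep '[[[0,-0.0098,0],[0,0,0.5625],0.1],[[0,-0.0098,0],[0,0,0.5625],0.1],[[0,-0.0098,0],[0,0,0.5625],0.1],[[0,-0.0098,0],[0,0,0.5625],0.1],[[0,-0.0098,0],[0,0,0.5625],0.1],[[0,-0.0098,0],[0,0,0.5625],0.1],[[0,-0.0098,0],[0,0,0.5625],0.1],[[0,-0.0098,0],[0,0,0.5625],0.1],[[0,-0.0098,0],[0,0,0.5],0.1],[[0,-0.008,0],[0,0,0.2],0.1]]'|grep -E 'pos|ft'
python3 -m creep '[[[0,-0.002,0],[0,0,0],0.1],[[0,-0.002,0],[0,0,0],0.1],[[0,0,0],[0,0,0],0.1],[[0,0,0],[0,0,0],0.1],[[0,0,0],[0,0,0],0.1],[[0,0,0],[0,0,0],0.1],[[0,0,0],[0,0,0],0.1],[[0,0,0],[0,0,0],0.1],[[0,0,0],[0,0,0],0.1],[[0,0,0],[0,0,0],0.1]]'|grep -E 'pos|ft'
python3 to.py .534 -.3155 .05 -5
```

```text
ee_pos: [0.5371, -0.3152, 0.0527]
ft_force: [6.0, 4.0, 5.6]
ee_pos: [0.5343, -0.3154, 0.0526]
ft_force: [3.9, 2.0, 7.2]
t 127.4 pos [ 0.5343 -0.3154  0.0526] yaw -3.85 tilt [ 0.0039 -0.0012] turn units 0.144 shift units [-0.0002 -0.0004  0.0033] dist 0.003 xy-yaw [[0.087, 0.996], [0.996, -0.087]]
```

```bash
python3 -m creep '[[[0,-0.002,0],[0,0,0.1],0.1],[[0,-0.002,0],[0,0,0],0.1],[[0,0,0],[0,0,0],0.1],[[0,0,0],[0,0,0],0.1],[[0,0,0],[0,0,0],0.1],[[0,0,0],[0,0,0],0.1],[[0,0,0],[0,0,0],0.1],[[0,0,0],[0,0,0],0.1],[[0,0,0],[0,0,0],0.1],[[0,0,0],[0,0,0],0.1]]'|grep -E 'pos|ft'
```

```text
ee_pos: [0.5342, -0.3154, 0.0527]
ft_force: [16.4, 1.6, -0.2]
```

```bash
python3 -m creep '[[[0,0.003,0],[0,0,0],0.1],[[0,0,0],[0,0,0],0.6],[[0,0,0],[0,0,0],0.6],[[0,0,0],[0,0,0],0.6],[[0,0,-0.05],[0,0,0],0.7],[[0,0,-0.05],[0,0,0],0.7],[[0.05,0,0],[0,0,0],0.7],[[0.06,0,0],[0,0,0],0.7],[[0.06,0,0],[0,0,0],0.7],[[0.05,0,0],[0,0,0],0.7]]'|grep -E 'pos|ft'
python3 to.py .5515 -.1365 .12 -5
python3 - <<'E'
from h import *
S=cam('scene')
cv2.imwrite('pics/s4.png',cv2.resize(S['frame'][130:430,200:560,::-1],(720,600),interpolation=cv2.INTER_CUBIC))
E
```

```text
ee_pos: [0.5457, -0.1382, 0.1311]
ft_force: [0.0, 0.3, 0.5]
t 129.9 pos [ 0.5457 -0.1382  0.1311] yaw -4.65 tilt [-0.0004  0.0003] turn units 0.044 shift units [0.0028 0.007  0.0138] dist 0.013 xy-yaw [[0.087, 0.996], [0.996, -0.087]]
```

View pics/s4.png

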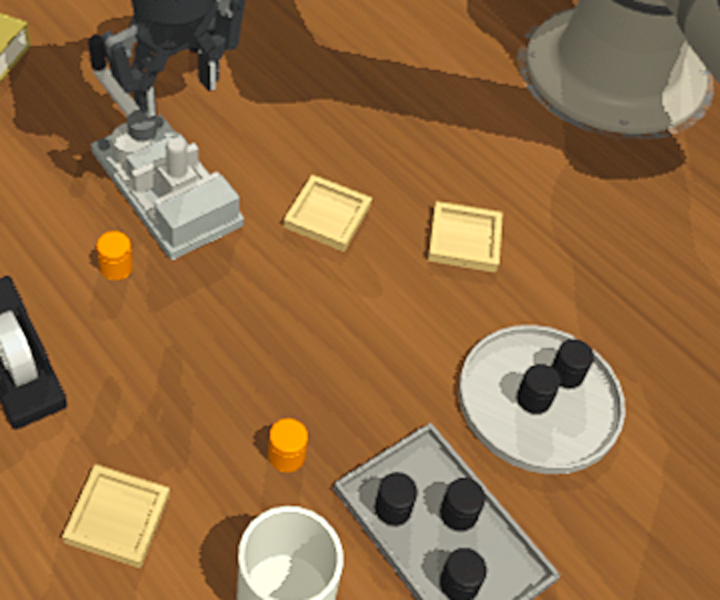

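The picture shows three feet in the tray, two in the tin, and the gauge upright in the open vise. Next I return the gauge to its case.

```bash
python3 -m creep '[[[0.0028,0.007,0],[0,0,0.044],0.7],[[0,0,0],[0,0,0],0.7],[[0,0,0.03],[0,0,0],0.7],[[0,0,0.04],[0,0,0],0.7],[[0,0,0.04],[0,0,0],0.7],[[0,0,0.025],[0,0,0],0.7],[[0,0,0.0075],[0,0,0],0.7],[[0,0,0],[0,0,0],0.7],[[0,0,0],[0,0,0],0.7],[[0,0,0],[0,0,0],0.7]]' 40|grep -E 'pos|ft'
python3 to.py .5515 -.1365 .0165 -5
```

```text
ee_pos: [0.5524, -0.1383, 0.018]
ft_force: [0.8, 0.1, 0.9]
t 131.2 pos [ 0.5524 -0.1383  0.018 ] yaw -5.0 tilt [ 0.0016 -0.0006] turn units -0.0 shift units [ 0.0022 -0.0013  0.0018] dist 0.002 xy-yaw [[0.087, 0.996], [0.996, -0.087]]
```

```bash
python3 -m creep '[[[0.002,-0.001,0.0015],[0,0,0],0.7],[[0,0,0],[0,0,0],0.4],[[0,0,0],[0,0,0],0.2],[[0,0,0],[0,0,0],0.2],[[0,0,0],[0,0,0],0.2],[[0,0,0],[0,0,0],0.2],[[0,0,0],[0,0,0],0.2],[[0,0,0],[0,0,0],0.2],[[0,0,0],[0,0,0],0.2],[[0,0,0],[0,0,0],0.2]]' 40
python3 -m creep '[[[0,0,-0.01],[0,0,0],0.2],[[0,0,-0.03],[0,0,0],0.2],[[0,0,-0.04],[0,0,0],0.2],[[0,0,-0.02],[0,0,0],0.2],[[0,0,0],[0,0,-0.7],0.2],[[0,0,0],[0,0,-0.7],0.2],[[0,0,0],[0,0,-0.7],0.2],[[0,0,0],[0,0,-0.7],0.2],[[0,0,0],[0,0,-0.7],0.2],[[0,0,0],[0,0,0],0.2]]'
python3 to.py .431 -.0325 .03 23
```

```text
time_s: 132.45
ee_pos: [0.5515, -0.1364, 0.0162]
ee_rot: [0.0, 0.737, 0.676, 0.0]
ft_force: [1.0, 2.0, 4.7]
grip_width: 0.0293
gripper_force: 40.7
time_s: 133.7
ee_pos: [0.5504, -0.1362, 0.0951]
ee_rot: [-0.001, 0.552, 0.834, -0.0]
ft_force: [0.2, 0.7, -3.9]
grip_width: 0.0291
gripper_force: 40.5
t 133.7 pos [ 0.5504 -0.1362  0.0951] yaw 22.94 tilt [-0.0019  0.0007] turn units -0.007 shift units [ 0.1775 -0.0866  0.0818] dist 0.171 xy-yaw [[-0.391, 0.921], [0.921, 0.391]]
```

```bash
python3 -m creep '[[[0.0444,-0.0216,0],[0,0,0],0.2],[[0.0444,-0.0216,0],[0,0,0],0.2],[[0.0444,-0.0216,0],[0,0,0],0.2],[[0.0443,-0.0218,0],[0,0,0],0.2],[[0,0,0],[0,0,0],0.2],[[0,0,0.03],[0,0,0],0.2],[[0,0,0.03],[0,0,0],0.2],[[0,0,0.03],[0,0,0],0.2],[[0,0,0],[0,0,0],0.2],[[0,0,0],[0,0,0],0.2]]'
python3 to.py .431 -.0325 .0072 23
```

```text
time_s: 134.95
ee_pos: [0.4327, -0.0331, 0.0245]
ee_rot: [0.0, 0.552, 0.834, 0.0]
ft_force: [-0.0, -0.1, -3.1]
grip_width: 0.0291
gripper_force: 40.5
t 134.95 pos [ 0.4327 -0.0331  0.0245] yaw 22.95 tilt [ 0.001  -0.0002] turn units -0.007 shift units [ 0.0016 -0.0017  0.0216] dist 0.017 xy-yaw [[-0.391, 0.921], [0.921, 0.391]]
```

```bash
python3 -m creep '[[[0.0016,-0.0017,0],[0,0,0],0.2],[[0,0,0.01],[0,0,0],0.2],[[0,0,0.008],[0,0,0],0.2],[[0,0,0.002],[0,0,0],0.2],[[0,0,0.001],[0,0,0],0.2],[[0,0,0.001],[0,0,0],0.2],[[0,0,0],[0,0,0],0.2],[[0,0,0],[0,0,0],0.2],[[0,0,0],[0,0,0],0.2],[[0,0,0],[0,0,0],0.2]]'|grep -E 'pos|ft'
```

```text
ee_pos: [0.43, -0.032, 0.0071]
ft_force: [-3.8, 0.9, 8.8]
```

```bash
python3 -m creep '[[[0,0,-0.001],[0,0,0],0.2],[[0,0,0],[0,0,0],0.6],[[0,0,0],[0,0,0],0.7],[[0,0,0],[0,0,0],0.7],[[0,0,-0.02],[0,0,0],0.7],[[0,0,-0.04],[0,0,0],0.7],[[0,0,-0.05],[0,0,0],0.7],[[0,0,-0.04],[0,0,0],0.7],[[0,0,-0.04],[0,0,0],0.7],[[0,0,0],[0,0,0],0.7]]'|grep -E 'pos|ft'
python3 - <<'E'
from h import *
S=cam('scene')
cv2.imwrite('pics/s5.png',cv2.resize(S['frame'][130:430,200:560,::-1],(720,600),interpolation=cv2.INTER_CUBIC))
E
```

```text
ee_pos: [0.4316, -0.0324, 0.1612]
ft_force: [0.0, 0.8, 0.3]
```

View pics/s5.png

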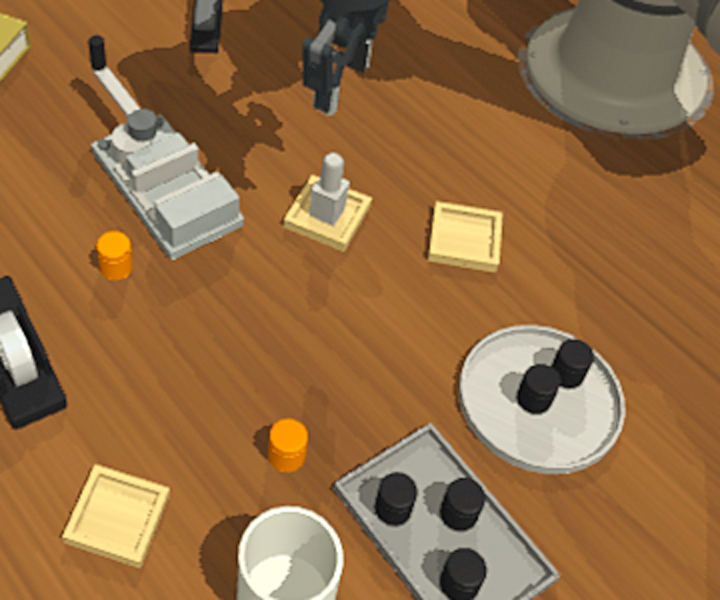

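The gauge stands upright in its case at crop (330,190). The lever is open, and three feet are in the tray and two in the tin. I'm handing the job in.

```bash
python3 -c "from plant import ctrl; print(ctrl.hand_in())"
```

```text
the job is handed in; nothing more can be done
None
```

The job is done and handed in at about 136 s: of five feet, three went fully on the pin (tray) and two stopped at its end (tin), the lever is back at its open stop, and the gauge stands upright in its case.

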